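# Part a press-fit lamp housing with a shoe horn

### The arm

A 6-joint arm with a two-finger parallel gripper is mounted at the origin on the work surface. World frame = base frame: x ahead of the robot, y to its left, z up, the work surface at z = 0. Lengths are in m, angles in rad, forces in N, time in s.
With the tool pointing down it reaches from about 0.4 to 0.925 m from the base axis. Payload 12.5 kg.
Tool frame: the origin (TCP) lies at the very end of the fingers, on their centre line; the grasp point (between the pads) lies behind it (r.grip_depth is the y of the grasp point in the tool frame, in m); y points along the fingers, x is the direction in which the jaws open and shut, and the axes are right-handed (so a half turn about y gives the same grasp; the last joint's range is limited). The gripper opens to 95 mm and grips with 3 to 60 N. Pads are 20 mm wide; open, the fingers measure 119 mm over their backs; the gripper's body (75 mm by 180 mm) begins 59 mm behind the grasp point.
Start: joints at [1.093, 0.491, 1.559, -0, 1.092, -0.106], TCP at [0.227, 0.582, 0.215] pointing down, gripper open.
Joint ranges: [-3.1, 3.1], [-0.84, 2.19], [0.05, 2.79], [-1.13, 4.28], [0.06, 2.93], [-2.69, 2.69]. Speed limits (rad/s): [2.22, 2.22, 2.79, 3.14, 3.14, 3.14].

### API

Orientations are given as a rotation vector (axis times angle).
In Python, from cell import r gives the robot as it stands.
- The arm moves only by the tool carry_out, never from a script. Its argument "series" is a list of rows, each a list of 2 entries, a list of its own where there are three numbers: the shift along the world's x, y, z in cm, then the turn about the world's z in rad. In form: [[[x, y, z], roll], ...]. A call has 1 to 8 rows; each row shifts and turns the commanded pose from where the row before left it; what a row does not reach is not made up. A row lasts 1/12 s, in which the tool goes at most 41.7 mm and 7.16 degrees, less where a joint would pass 70% of its speed; a pose out of reach is approached as far as the arm can. A call is refused whole if a number of a shift passes 4.17 or a number of a turn 0.125, either way. A call with a gripper value outside its range is refused whole. "jaw" is the closure, from -1 (fully open) to 1 (shut), set as the call begins (left out, the last holds). The fingers move at their own pace and stop on an object; "squeeze" is the grip in N (left out, the last holds). Time passes only in rows, so rows that do not move let the fingers close. It gives the time, the measured TCP pose, the force and the opening at its end, in the units of the state.
- r.get_state(): the state, without advancing time (a new reading comes with each control period).
- r.capture(name): name is "scene" or "side" or "wrist"; returns the picture (400x640x3 uint8, red, green, blue); there is no depth.
- r.camera_model(name): a dict with "camera_matrix" (3x3 intrinsics, pixels), "R" (3x3) and "t" (3): a world point X has camera coordinates R X + t; the wrist camera has in their place "T_tool_cam" (4x4, takes a point from camera to tool coordinates, whose origin is the TCP and whose axes are the tool frame's). Camera axes: x right, y down, z forward; pixel columns grow to the right and rows downward; lengths in m; the calibration is good to about 2 mm. A picture is of the moment at which its call begins: read the wrist's pose just before it. camera_model takes no time and is no camera call.
- r.sign_off(): hands the job in, once; it reports no verdict.
The state is a dict: "time": time; "qpos": joint angles; "joint_vel": joint speeds; "joint_efforts": joint torques, N m; "eef_pos": TCP position; "orientation": TCP orientation; "wrist_force": force on the tool from outside, world axes, zero at the start; "moment": the same for the moment, N m; "width": finger opening in m.
Only numpy, scipy, OpenCV 4.12 (cv2) and the standard library are available. Lean on these libraries where they do the work, as an engineer would, in place of code of your own. Each camera call takes 0.05 s, during which the arm holds its last target.

### The job

The two press-fit halves of the lamp housing lying seam-up in the wooden cradle are stuck. Take the shoe horn from its holder and work its thin end down into the two pry slots of the seam in turn, pressing gently, so that the near half comes away evenly (neither end ever more than 4 mm ahead of the other) until it stands about 7 mm open at both ends. Then hang the shoe horn back in its holder and let go, leaving the other things on the shelf alone.

Things in the scene. Friction and masses are not known exactly. Their poses are not given: they have to be found in the camera images.
- cradle: Fixed wooden board 135 x 200 x 14 mm holding a hollow white plastic lamp housing 170 mm long (along cradle y), 85 mm across (x). Origin: centre of the underside, z up. The halves meet at an upright seam along y. The far half (+x side, 45 mm, lens on its +x face) does not move; flat top at z = 90 mm. The near half (-x side, 40 mm) parts towards -x; the shoe horn must not press on them with over 30 N.
- seam (a point): Nominal middle of the seam, on the cradle at x = 0, y = 0, z = 90 mm, cradle axes. Along the seam the near half has a 4 mm thick rim 5 mm proud of the far half's top; closed, the rim's seam face is nominally at this x. But the housing sits, firmly, up to 8 mm off to either side along x, which is not measured: find the rim by touch (met sideways by a tool held just over the far half's top) or by sight.
- slot_left (a point): Nominal middle of the left pry slot's mouth, cradle y = +55 mm, x = 0, z = 90 mm. Each slot is cut in the far half's edge beside the rim: 48 mm long (y), 4 mm wide when closed (x, from the rim face towards +x; wider by as much as that end has parted). Top walls are 4 mm thick, the space below is hollow to z = 32 mm. As off along x as the housing is.
- slot_right (a point): Nominal middle of the right pry slot's mouth, cradle y = -55 mm; otherwise as slot_left.
- left_gap (a joint): How far the near half has parted at its left (cradle +y) end: angle in rad about an upright axis at the seam's right end (y = -75 mm). Parting at y = +75 mm is 150 mm x the value, so 7 mm is 0.047. Starts at 0 to 0.005, ends at a stop at 0.09. Held by friction, no spring: about 7 N of sideways push at a slot moves that end, and it stays where it is left.
- right_gap (a joint): The same for the right (cradle -y) end: angle in rad about an upright axis at the seam's left end (y = +75 mm); parting at y = -75 mm is 150 mm x the value. The two gaps are independent; at a slot the parting is 0.87 of its own end's plus 0.13 of the other end's.
- horn_grip (a point): Centre of the handle of the green plastic shoe horn (162 mm, 80 g), hanging thin end down in its holder. Handle 16 mm thick (horn x), 26 mm wide (y), 64 mm tall; z up along the horn. 32 to 38 mm under this point is a guard plate 34 x 56 mm that rests on the holder's rim. Below it the blade is 36 mm wide (y), 16 mm thick (x) down to 50 mm from the tip, then tapers evenly from both faces to 2 mm.
- horn_tip (a point): Middle of the shoe horn's thin edge, 130 mm below the handle's centre; same axes.
- holder: Upright open-topped wooden sheath fixed to the shelf on a 70 x 90 mm foot: outside 34 x 56 mm, opening 24 mm (x) x 46 mm (y), rim 104 mm above its origin (centre of the underside), inner floor at 6 mm. With the shoe horn hanging in it, the horn's tip is 12 mm and the handle's centre 142 mm above this origin, and the horn's axes lie along the holder's (either way round is fine).
- torch: Bystander: red torch with rubber button, 140 mm long, lying; origin under its middle.
- padlock: Bystander: steel padlock 45 x 40 x 18 mm, lying; origin under its block.
- tin: Bystander: round aluminium tin with twist cap, 67 mm across, 40 mm high; origin at the underside.
- clip: Bystander: clear plastic hair clip, 70 x 18 x 17 mm; origin at the underside.
- jar: Bystander: small closed jar, 60 mm across, 60 mm high; origin at the underside.
- comb: Bystander: wooden comb, 150 x 34 x 6 mm; origin at the underside.
There are look-alikes about, which are no part of the job. Leave any purple or yellow look-alike of the cradle alone.

How it is judged:
On the way, in this order (a step that is already met when the one before it is completed fails the run):
1. the shoe horn's tip is at least 14 mm down in one pry slot and that end has parted by 2.2 mm or more (((((z of horn_tip in the frame of cradle below 0.076 m and x of horn_tip in the frame of cradle between -0.03 and 0.03 m) and y of horn_tip in the frame of cradle between 0.03 and 0.08 m) and value of joint left_gap above 0.015 rad) or (((z of horn_tip in the frame of cradle below 0.076 m and x of horn_tip in the frame of cradle between -0.03 and 0.03 m) and y of horn_tip in the frame of cradle between -0.08 and -0.03 m) and value of joint right_gap above 0.015 rad))), for 0.1 s.
2. the tip is at least 14 mm down in the slot at the other end too, and both ends have parted by 2.2 mm or more (((((z of horn_tip in the frame of cradle below 0.076 m and x of horn_tip in the frame of cradle between -0.03 and 0.03 m) and y of horn_tip in the frame of cradle between 0.03 and 0.08 m) and value of joint each of left_gap, right_gap above 0.015 rad) or (((z of horn_tip in the frame of cradle below 0.076 m and x of horn_tip in the frame of cradle between -0.03 and 0.03 m) and y of horn_tip in the frame of cradle between -0.08 and -0.03 m) and value of joint each of right_gap, left_gap above 0.015 rad))), for 0.1 s.
At the end, for the whole second after the job is handed in: Both ends of the near half stand 5.7 to 8.4 mm open, and the shoe horn hangs upright in its holder with the guard on the rim (within about 6 mm in height and 20 mm sideways), released and still (value of joint left_gap between 0.038 and 0.056 rad and value of joint right_gap between 0.038 and 0.056 rad and horizontal distance between each of horn_tip, horn_grip and holder below 0.02 m and z of horn_grip in the frame of holder between 0.136 and 0.148 m and angle between horn_grip's own z axis and vertical below 0.12 rad and linear speed of horn below 0.02 m/s and contact force between horn and the fingers below 0.1 N); the robot touches nothing.
It fails at once if one end of the near half gets more than about 5 mm ahead of the other ((value of joint left_gap above 0.032 rad and value of joint right_gap below 0.001 rad) or (value of joint left_gap above 0.037 rad and value of joint right_gap below 0.006 rad) or (value of joint left_gap above 0.042 rad and value of joint right_gap below 0.011 rad) or (value of joint left_gap above 0.047 rad and value of joint right_gap below 0.016 rad) or (value of joint left_gap above 0.052 rad and value of joint right_gap below 0.021 rad) or (value of joint left_gap above 0.057 rad and value of joint right_gap below 0.026 rad) or (value of joint left_gap above 0.062 rad and value of joint right_gap below 0.031 rad) or (value of joint left_gap above 0.067 rad and value of joint right_gap below 0.036 rad) or (value of joint left_gap above 0.072 rad and value of joint right_gap below 0.041 rad) or (value of joint left_gap above 0.077 rad and value of joint right_gap below 0.046 rad) or (value of joint left_gap above 0.082 rad and value of joint right_gap below 0.051 rad) or (value of joint left_gap above 0.087 rad and value of joint right_gap below 0.056 rad) or (value of joint right_gap above 0.032 rad and value of joint left_gap below 0.001 rad) or (value of joint right_gap above 0.037 rad and value of joint left_gap below 0.006 rad) or (value of joint right_gap above 0.042 rad and value of joint left_gap below 0.011 rad) or (value of joint right_gap above 0.047 rad and value of joint left_gap below 0.016 rad) or (value of joint right_gap above 0.052 rad and value of joint left_gap below 0.021 rad) or (value of joint right_gap above 0.057 rad and value of joint left_gap below 0.026 rad) or (value of joint right_gap above 0.062 rad and value of joint left_gap below 0.031 rad) or (value of joint right_gap above 0.067 rad and value of joint left_gap below 0.036 rad) or (value of joint right_gap above 0.072 rad and value of joint left_gap below 0.041 rad) or (value of joint right_gap above 0.077 rad and value of joint left_gap below 0.046 rad) or (value of joint right_gap above 0.082 rad and value of joint left_gap below 0.051 rad) or (value of joint right_gap above 0.087 rad and value of joint left_gap below 0.056 rad)).
It fails at once if the shoe horn presses on the housing or cradle with more than 30 N, both faces of the blade added up (contact force between horn and cradle above 30 N).
It fails at once if the gripper itself pushes the housing or cradle (more than 3 N) (contact force between the arm and cradle above 3 N).
It fails at once if a bystander is moved by more than 20 mm (distance of any of torch, padlock, tin, clip, jar, comb from where it was at the start of the episode above 0.02 m).
It also fails if it takes over 72 s, if anything falls off the work surface, if the arm or the gripper's body presses on something with over 40 N, if the wrist force passes 120 N, or if a joint passes its speed limit or range.

## Working session

There is one attempt and no reset: what is moved stays moved. The work goes in short steps, Python scripts to look and compute and a tool call to move; the robot and the scene stay as the last step left them, time stands still between calls to the robot, and variables do not carry over. Pictures are saved under pics/ and viewed, and the job is handed in when it is done.

Besides the shell and the picture viewer there is one more tool, called after "Emit:" by a JSON object that holds its "fn" and its "kwargs". carry_out: Moves the arm, as the interface text tells. Its arguments: {"type":"object","properties":{"series":{"type":"array"},"jaw":{"type":"number"},"squeeze":{"type":"number"}},"required":["series"]}

```bash
ls; mkdir -p pics; python3 - <<'E'
from cell import r
import cv2,json
s=r.get_state();print(s, r.grip_depth)
for n in("scene","side","wrist"):
    cv2.imwrite(f"pics/{n}0.png",r.capture(n)[:,:,::-1]); print(n,r.camera_model(n))
E
```

```text
pics
{'time': 0.0, 'qpos': array([ 1.09341024e+00,  4.91550375e-01,  1.55945676e+00,  2.25775002e-05,
        1.09167185e+00, -1.05598542e-01]), 'joint_vel': array([-0.00106501,  0.00039734,  0.00040237, -0.00028227, -0.00066581,
        0.00176441]), 'joint_efforts': array([-3.35544501e-03, -6.12639642e+01, -2.58193302e+01,  6.92296098e-02,
        4.81496856e-02, -5.09738982e-05]), 'eef_pos': array([0.22691305, 0.58209618, 0.21406493]), 'orientation': array([-1.36297083, -0.93037917,  0.93197341]), 'wrist_force': array([-0.21634993,  0.20192752, -0.03470832]), 'moment': array([ 0.00479785,  0.00069449, -0.04795005]), 'width': 0.09522886210423713} -0.0188
scene {'camera_matrix': array([[370.83088411,   0.        , 317.48691474],
       [  0.        , 370.83088411, 200.07697454],
       [  0.        ,   0.        ,   1.        ]]), 'R': array([[ 0.4805677 ,  0.87690991, -0.00914847],
       [ 0.70293523, -0.39142093, -0.5938617 ],
       [-0.52434411,  0.27895997, -0.80451513]]), 't': array([-0.21438074, -0.30284939,  1.13833947])}
side {'camera_matrix': array([[486.15758066,   0.   
[... 164 characters left out ...]
 -0.00791517],
       [-0.09173886, -0.59493672, -0.79852006],
       [ 0.10868725,  0.79112832, -0.60191616]]), 't': array([-0.53012158,  0.12393546,  1.10298549])}
wrist {'camera_matrix': array([[352.42436484,   0.        , 322.19079999],
       [  0.        , 352.42436484, 199.82785941],
       [  0.        ,   0.        ,   1.        ]]), 'T_tool_cam': array([[ 9.99998956e-01,  1.22889403e-03, -7.60029428e-04,
        -1.91441113e-04],
       [ 1.04941152e-03, -2.56108202e-01,  9.66647551e-01,
        -1.70142534e-01],
       [ 9.93257635e-04, -9.66647339e-01, -2.56109224e-01,
         7.15271032e-02],
       [ 0.00000000e+00,  0.00000000e+00,  0.00000000e+00,
         1.00000000e+00]])}
```

View pics/scene0.png

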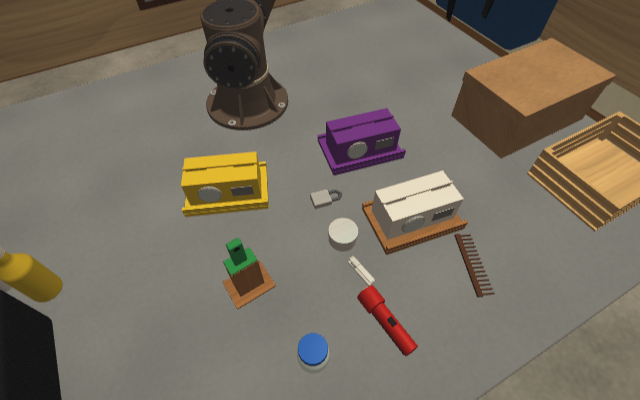

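View pics/side0.png

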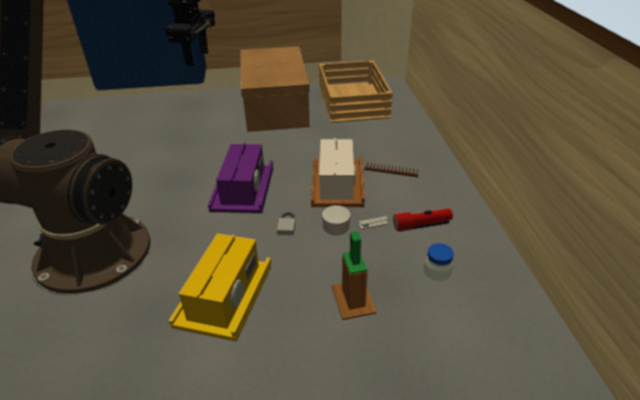

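View pics/wrist0.png

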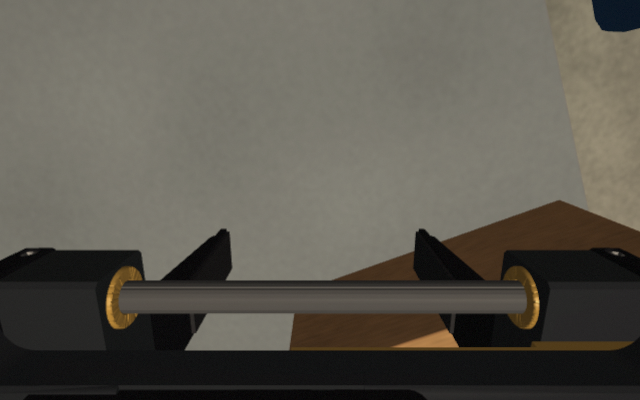

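The white housing is at about (418,208) in scene and (338,170) in side. The green horn is at (240,260) in scene and (355,255) in side. I'll enlarge both regions.

```bash
cat > h.py <<'E'
import numpy as np,cv2
from cell import r
M={n:r.camera_model(n) for n in("scene","side","wrist")}
def ray(n,u,v,pose=None):
    m=M[n];d=np.linalg.inv(m["camera_matrix"])@[u,v,1]
    if n=="wrist":
        p,rv=pose;R=cv2.Rodrigues(np.array(rv))[0];T=m["T_tool_cam"]
        return np.array(p)+R@T[:3,3],R@T[:3,:3]@d
    return -m["R"].T@m["t"],m["R"].T@d
def plane(n,u,v,z,pose=None):
    o,d=ray(n,u,v,pose);return o+d*(z-o[2])/d[2]
def tri(*rs):
    A=np.zeros((3,3));b=np.zeros(3)
    for o,d in rs:
        d=d/np.linalg.norm(d);P=np.eye(3)-np.outer(d,d);A+=P;b+=P@o
    x=np.linalg.solve(A,b)
    return x,[np.linalg.norm((np.eye(3)-np.outer(d,d)/(d@d))@(x-o)) for o,d in rs]
def proj(n,X,pose=None):
    m=M[n]
    if n=="wrist":
        p,rv=pose;R=cv2.Rodrigues(np.array(rv))[0];T=m["T_tool_cam"]
        c=T[:3,:3].T@(R.T@(np.array(X)-p)-T[:3,3])
    else:c=m["R"]@np.array(X)+m["t"]
    q=m["camera_matrix"]@c;return q[:2]/q[2]
def crop(img,u0,v0,u1,v1,k,name):
    cv2.imwrite("pics/"+name,cv2.resize(img[v0:v1,u0:u1][:,:,::-1],None,fx=k,fy=k,interpolation=cv2.INTER_CUBIC))
E
python3 - <<'E'
from h import *
a=cv2.imread("pics/scene0.png")[:,:,::-1];b=cv2.imread("pics/side0.png")[:,:,::-1]
A=[crop(a,355,165,475,255,6,"c1.png"),crop(a,210,230,290,310,7,"c2.png"),crop(b,300,130,380,210,7,"c3.png"),crop(b,320,225,390,325,6,"c4.png")]
E
```

```text
(no output)
```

View pics/c1.png

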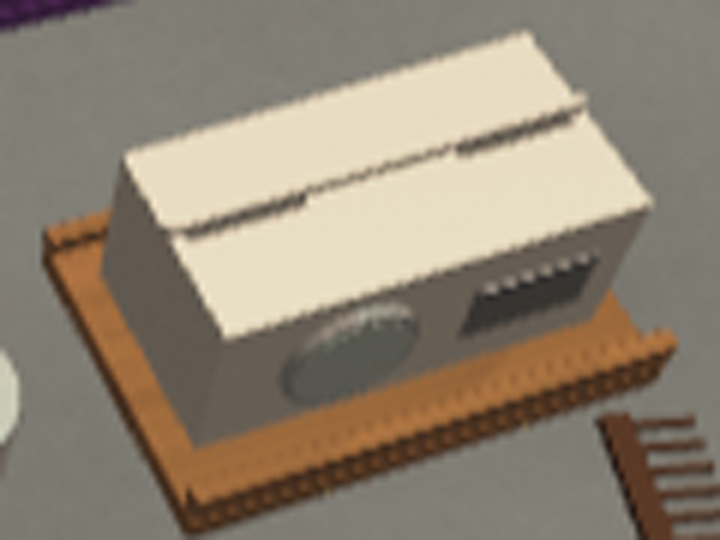

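View pics/c2.png

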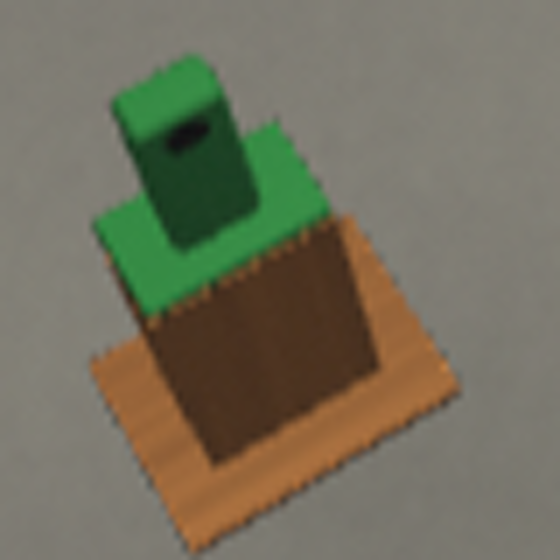

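View pics/c3.png

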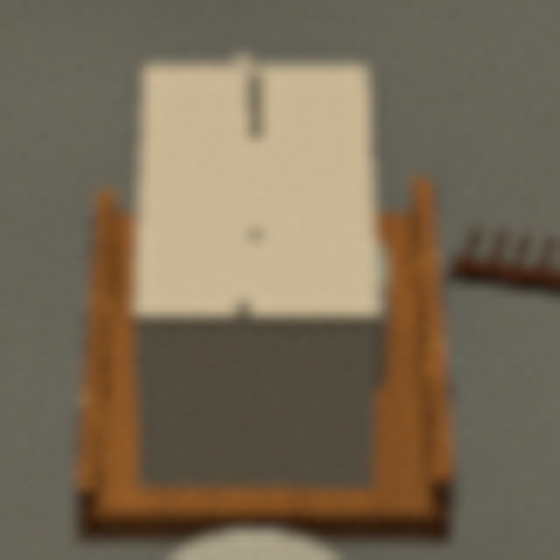

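View pics/c4.png

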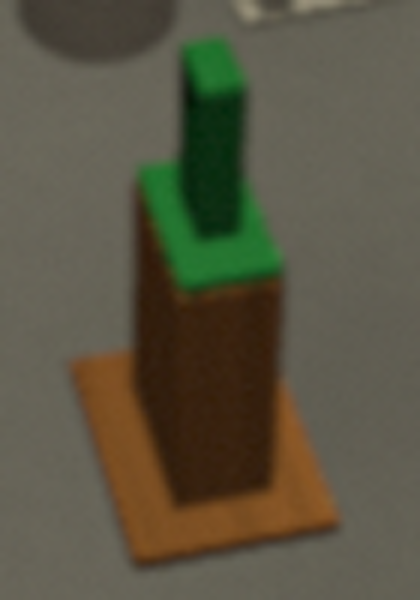

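```bash
python3 - <<'E'
from h import *
np.set_printoptions(precision=4,suppress=True)
c1=lambda u,v:(355+(u-.5+.0)/6,165+v/6)
c2=lambda u,v:(210+u/7,230+v/7)
c3=lambda u,v:(300+u/7,130+v/7)
c4=lambda u,v:(320+u/6,225+v/6)
S=lambda f,n,pts,z:np.array([plane(n,*f(*p),z) for p in pts])[:,:2]
def rep(t,P):
    print(t);print(P, 'mean',P.mean(0)); 
    E=np.roll(P,-1,0)-P; print(' len',np.linalg.norm(E,axis=1),'ang',np.arctan2(E[:,1],E[:,0]))
rep('far top lens-left,lens-right(scene edge)',S(c1,'scene',[(225,338),(652,205)],.09))
rep('near top corners (z90) scene',S(c1,'scene',[(125,155),(530,33)],.09))
rep('board base scene',S(c1,'scene',[(43,258),(192,533),(662,372)],.0))
rep('side top',S(c3,'side',[(143,65),(370,65),(380,315),(135,315)],.09))
rep('side base',S(c3,'side',[(82,530),(447,530)],0))
rep('guard scene',S(c2,'scene',[(95,222),(150,318),(330,215),(277,123)],.11))
rep('handle top scene',S(c2,'scene',[(113,103),(135,142),(220,95),(192,57)],.174))
rep('foot scene',S(c2,'scene',[(92,365),(195,552),(460,392)],.003))
rep('guard side',S(c4,'side',[(140,175),(185,290),(282,265),(235,160)],.11))
rep('handle side',S(c4,'side',[(183,45),(197,95),(243,85),(225,42)],.174))
rep('foot side',S(c4,'side',[(70,362),(135,562),(340,522)],.003))
E
```

```text
far top lens-left,lens-right(scene edge)
[[0.6163 0.0843]
 [0.644  0.2512]] mean [0.6301 0.1677]
 len [0.1692 0.1692] ang [ 1.4065 -1.7351]
near top corners (z90) scene
[[0.5332 0.0991]
 [0.5592 0.2666]] mean [0.5462 0.1828]
 len [0.1695 0.1695] ang [ 1.4167 -1.7249]
board base scene
[[0.5078 0.0892]
 [0.6393 0.0697]
 [0.6698 0.2692]] mean [0.6056 0.1427]
 len [0.133  0.2018 0.2422] ang [-0.1469  1.4191 -2.3037]
side top
[[0.5554 0.2618]
 [0.642  0.2481]
 [0.6142 0.08  ]
 [0.5303 0.093 ]] mean [0.5855 0.1707]
 len [0.0877 0.1704 0.0849 0.1706] ang [-0.156  -1.7351  2.9876  1.4231]
side base
[[0.509  0.0902]
 [0.6392 0.0702]] mean [0.5741 0.0802]
 len [0.1318 0.1318] ang [-0.1526  2.989 ]
guard scene
[[ 0.5462 -0.2538]
 [ 0.5795 -0.2509]
 [ 0.5748 -0.198 ]
 [ 0.5419 -0.1997]] mean [ 0.5606 -0.2256]
 len [0.0334 0.0531 0.0329 0.0543] ang [ 0.0873  1.66   -3.0913 -1.4917]
handle top scene
[[ 0.5551 -0.2379]
 [ 0.568  -0.2371]
 [ 0.5658 -0.214 ]
 [ 0.5523 -0.216 ]] mean [ 0.5603 -0.2262]
 len [0.013  0.0232 0.0137 0.0221] ang [ 0.068   1.6657 -2.9902 -1.4421]
foot scene
[[ 0.5283 -0.2722]
 [ 0.5975 -0.2662]
 [ 0.59   -0.1786]] mean [ 0.5719 -0.239 ]
 len [0.0694 0.0879 0.1121] ang [ 0.0866  1.6562 -2.1533]
guard side
[[ 0.5378 -0.2081]
 [ 0.5429 -0.2599]
 [ 0.5744 -0.2539]
 [ 0.5691 -0.2059]] mean [ 0.5561 -0.232 ]
 len [0.052  0.032  0.0483 0.0314] ang [-1.4725  0.1867  1.6797 -3.0703]
handle side
[[ 0.5482 -0.2201]
 [ 0.5483 -0.2428]
 [ 0.5626 -0.2405]
 [ 0.561  -0.2207]] mean [ 0.555 -0.231]
 len [0.0227 0.0145 0.0199 0.0128] ang [-1.5678  0.1574  1.6506  3.0974]
foot side
[[ 0.5183 -0.1863]
 [ 0.5261 -0.2747]
 [ 0.5951 -0.2686]] mean [ 0.5465 -0.2432]
 len [0.0888 0.0692 0.1126] ang [-1.4822  0.0886  2.3218]
```

```bash
python3 - <<'E'
from h import *
np.set_printoptions(precision=4,suppress=True)
s=r.get_state();R=cv2.Rodrigues(s['orientation'])[0];print(R)
x=R[:,0];a=np.arctan2(x[1],x[0]);print('jaw yaw',a,'q1',s['qpos'][0],'q6',s['qpos'][5])
t=np.array([.558,-.227]);print('d',(t-s['eef_pos'][:2])*100,'turn',0.087-a,0.087-a+np.pi,0.087-a-np.pi)
E
```

```text
[[ 0.3633 -0.0004 -0.9317]
 [ 0.9317 -0.0007  0.3633]
 [-0.0008 -1.      0.0001]]
jaw yaw 1.1989993578997922 q1 1.093398971378775 q6 -0.10560392400360273
d [ 33.1042 -80.9159] turn -1.1119993578997922 2.0295932956900007 -4.2535920114895855
```

Emit:
{"fn": "carry_out", "kwargs": {"series": [[[0.5,-1.2,2.5],-0.04],[[1.18,-2.89,2.5],-0.04],[[1.18,-2.89,2.5],-0.04],[[1.18,-2.89,2.5],-0.04],[[1.18,-2.89,0],-0.04],[[1.18,-2.89,0],-0.04],[[1.18,-2.89,0],-0.04],[[1.18,-2.89,0],-0.04]], "jaw": -1}}

```text
time: 0.82
eef_pos: [0.3148, 0.3665, 0.3147]
orientation: [-1.46, -0.685, 0.685]
wrist_force: [1.1, -0.3, 0.2]
width: 0.0954
```

Emit:
{"fn": "carry_out", "kwargs": {"series": [[[1.18,-2.89,0],-0.04],[[1.18,-2.89,0],-0.04],[[1.18,-2.89,0],-0.04],[[1.18,-2.89,0],-0.04],[[1.18,-2.89,0],-0.04],[[1.18,-2.89,0],-0.04],[[1.18,-2.89,0],-0.04],[[1.18,-2.89,0],-0.04]]}}

```text
time: 1.48
eef_pos: [0.4092, 0.1353, 0.3147]
orientation: [-1.526, -0.437, 0.436]
wrist_force: [-0.1, -0.4, 0.8]
width: 0.0949
```

Emit:
{"fn": "carry_out", "kwargs": {"series": [[[1.18,-2.89,0],-0.04],[[1.18,-2.89,0],-0.04],[[1.18,-2.89,0],-0.04],[[1.18,-2.89,0],-0.04],[[1.18,-2.89,0],-0.04],[[1.18,-2.89,0],-0.04],[[1.18,-2.89,0],-0.04],[[1.18,-2.89,0],-0.04]]}}

```text
time: 2.15
eef_pos: [0.5037, -0.096, 0.3146]
orientation: [-1.563, -0.186, 0.186]
wrist_force: [0.2, 0.8, 0.7]
width: 0.0951
```

Emit:
{"fn": "carry_out", "kwargs": {"series": [[[1.18,-2.89,0],-0.04],[[1.18,-2.89,0],-0.04],[[1.18,-2.89,0],-0.04],[[1,-2,0],-0.03],[[0,0,0],0],[[0,0,0],0]]}}

```text
time: 2.65
eef_pos: [0.5487, -0.2018, 0.3138]
orientation: [-1.569, -0.068, 0.07]
wrist_force: [0.8, 1.0, 0.3]
width: 0.0949
```

```bash
python3 - <<'E'
from h import *
s=r.get_state();print(s['time'],s['eef_pos'],s['orientation'],s['wrist_force'],s['qpos'])
im=r.capture("wrist");cv2.imwrite("pics/w1.png",im[:,:,::-1])
np.save("w1pose.npy",np.r_[s['eef_pos'],s['orientation']])
E
```

```text
2.65 [ 0.54873224 -0.20175844  0.31381792] [-1.56892058 -0.06810185  0.06992031] [0.8450422  0.96966204 0.28999442] [-4.65347925e-01  3.50014263e-01  1.51973882e+00  1.15878670e-04
  1.27322716e+00 -5.53264015e-01]
```

View pics/w1.png

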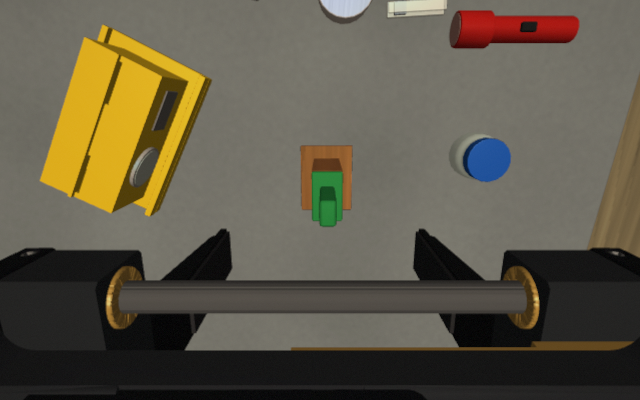

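The wrist view shows the horn between the fingers, with the guard at about (327,195) and the handle top at about (328,213). I'll measure them.

```bash
python3 - <<'E'
from h import *
np.set_printoptions(precision=4,suppress=True)
im=cv2.imread("pics/w1.png")[:,:,::-1];crop(im,290,135,365,235,6,"w1c.png")
E
```

```text
(no output)
```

View pics/w1c.png

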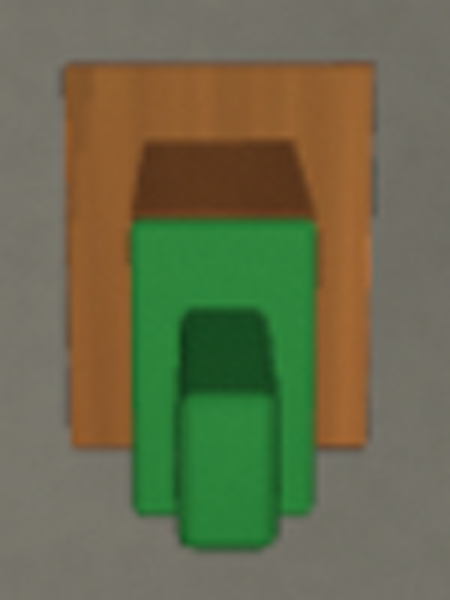

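```bash
cat >> h.py <<'E'
def rep(t,P):
    P=np.array(P)[:,:2];E=np.roll(P,-1,0)-P
    print(t,P.tolist() and P.round(4).tolist(),'mean',P.mean(0).round(4),'len',np.linalg.norm(E,axis=1).round(4),'ang',np.arctan2(E[:,1],E[:,0]).round(3))
E
python3 - <<'E'
from h import *
p=np.load("w1pose.npy");pose=(p[:3],p[3:])
f=lambda u,v:(290+u/6-.4,135+v/6-.4)
rep('handle',[plane('wrist',*f(*q),.174,pose) for q in[(180,393),(180,548),(276,548),(276,393)]])
rep('guard',[plane('wrist',*f(*q),.11,pose) for q in[(133,220),(133,515),(315,515),(315,220)]])
rep('foot',[plane('wrist',*f(*q),.006,pose) for q in[(67,65),(72,447),(368,447),(373,65)]])
E
```

```text
handle [[0.5474, -0.2129], [0.5495, -0.2377], [0.5643, -0.2363], [0.5619, -0.2117]] mean [ 0.5558 -0.2247] len [0.0248 0.0149 0.0248 0.0146] ang [-1.484  0.089  1.669 -3.052]
guard [[0.5371, -0.1987], [0.5416, -0.2541], [0.5753, -0.2511], [0.5696, -0.1958]] mean [ 0.5559 -0.2249] len [0.0555 0.0338 0.0555 0.0326] ang [-1.489  0.089  1.674 -3.052]
foot [[0.5179, -0.1839], [0.5256, -0.2729], [0.595, -0.2667], [0.5864, -0.1777]] mean [ 0.5562 -0.2253] len [0.0894 0.0697 0.0894 0.0687] ang [-1.484  0.089  1.668 -3.053]
```

Emit:
{"fn": "carry_out", "kwargs": {"series": [[[0.75,-2.35,0],0],[[0,0,-2],0],[[0,0,-3],0],[[0,0,-3],0],[[0,0,-3],0],[[0,0,-3],0],[[0,0,-3],0],[[0,0,-2],0]]}}

```text
time: 3.37
eef_pos: [0.5553, -0.2228, 0.1226]
orientation: [-1.568, -0.07, 0.073]
wrist_force: [0.7, -0.2, -0.6]
width: 0.0951
```

Emit:
{"fn": "carry_out", "kwargs": {"series": [[[0,0,0],0],[[0,0,0],0],[[0,0,0],0],[[0,0,0],0],[[0,0,0],0],[[0,0,0],0],[[0,0,0],0],[[0,0,0],0]], "jaw": 1, "squeeze": 45}}

```text
time: 4.03
eef_pos: [0.5564, -0.2246, 0.125]
orientation: [-1.57, -0.07, 0.069]
wrist_force: [0.6, 0.1, -0.4]
width: 0.0468
```

Emit:
{"fn": "carry_out", "kwargs": {"series": [[[0,0,0],0],[[0,0,0],0],[[0,0,0],0],[[0,0,0],0],[[0,0,0],0],[[0,0,0],0],[[0,0,0],0],[[0,0,0],0]]}}

```text
time: 4.7
eef_pos: [0.5563, -0.2246, 0.1246]
orientation: [-1.57, -0.07, 0.07]
wrist_force: [-0.5, 0.5, -0.4]
width: 0.0159
```

Emit:
{"fn": "carry_out", "kwargs": {"series": [[[0,0,1.5],0],[[0,0,2.5],0],[[0,0,2.5],0],[[0,0,2.5],0],[[0,0,2.5],0],[[0,0,2.5],0],[[0,0,0.5],0],[[0,1,0],0]]}}

```text
time: 5.37
eef_pos: [0.5567, -0.2156, 0.2709]
orientation: [-1.572, -0.071, 0.067]
wrist_force: [0.4, -0.5, -1.5]
width: 0.0153
```

Emit:
{"fn": "carry_out", "kwargs": {"series": [[[0.1,2,0],-0.02],[[0.1,2,0],-0.02],[[0.1,2,0],-0.02],[[0.1,2,0],-0.02],[[0.1,2,0],-0.02],[[0.1,2,0],-0.02],[[0.1,2,0],-0.02],[[0.1,2,0],-0.02]]}}

```text
time: 6.03
eef_pos: [0.5635, -0.0528, 0.2677]
orientation: [-1.569, 0.059, -0.054]
wrist_force: [0.2, 0.7, -1.3]
width: 0.0158
```

Emit:
{"fn": "carry_out", "kwargs": {"series": [[[0.2,2.5,0],-0.02],[[0.2,2.5,0],-0.02],[[0.2,2.5,0],-0.02],[[0.2,2.5,0],-0.02],[[0,1.5,0],0],[[0,1,0],0],[[0,0,0],0],[[0,0,0],0]]}}

```text
time: 6.7
eef_pos: [0.5719, 0.0706, 0.2687]
orientation: [-1.568, 0.119, -0.117]
wrist_force: [0.0, 0.1, -1.4]
width: 0.0158
```

```bash
python3 - <<'E'
from h import *
s=r.get_state();print(s['time'],s['eef_pos'],s['orientation'],s['wrist_force'],s['moment'],s['width'])
im=r.capture("wrist");cv2.imwrite("pics/w2.png",im[:,:,::-1])
np.save("w2pose.npy",np.r_[s['eef_pos'],s['orientation']])
E
```

```text
6.7 [0.57192732 0.07058978 0.26872004] [-1.56789447  0.11875921 -0.11671262] [ 0.03148093  0.08691936 -1.38618078] [-0.1911141   0.06489287 -0.02462074] 0.015786674494103797
```

View pics/w2.png

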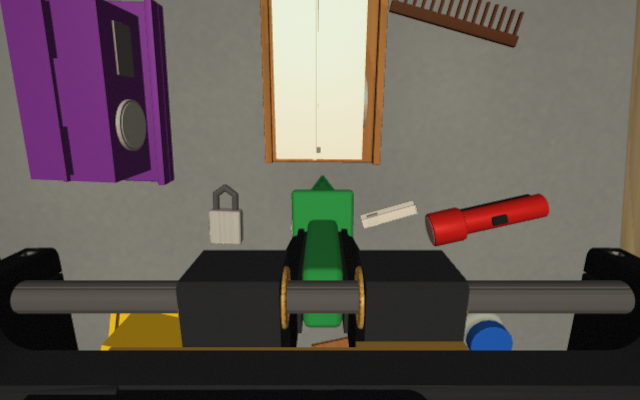

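```bash
python3 - <<'E'
from h import *
im=cv2.imread("pics/w2.png")[:,:,::-1];crop(im,255,0,395,200,4,"w2c.png")
p=np.load("w2pose.npy");pose=(p[:3],p[3:])
T=p[:3]+[0,0.0,-.1126];print(proj('wrist',T,pose))
E
```

```text
[322.00461336 195.55724534]
```

View pics/w2c.png

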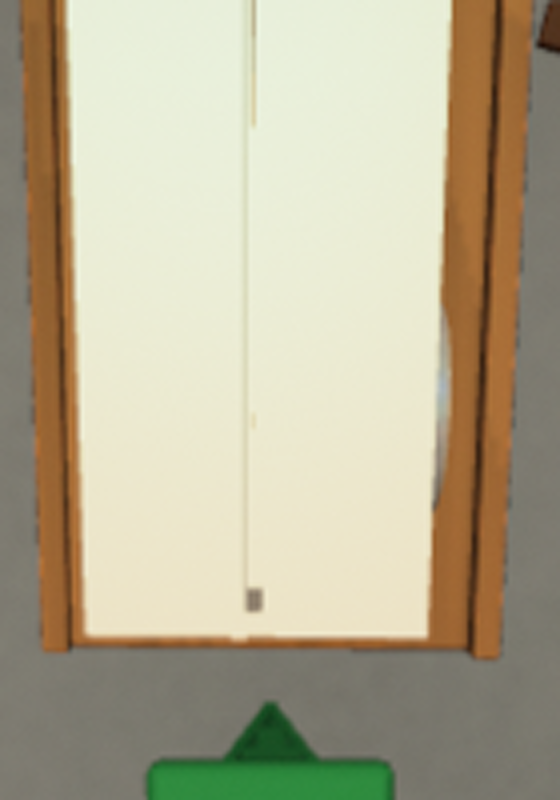

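```bash
python3 - <<'E'
from h import *
np.set_printoptions(precision=4,suppress=True)
p=np.load("w2pose.npy");pose=(p[:3],p[3:])
f=lambda u,v:(255+u/4-.4,v/4-.4)
th=-.152;X=np.array([np.cos(th),np.sin(th)]);Y=np.array([-np.sin(th),np.cos(th)]);C=np.array([.589,.179])
def L(t,u,v,z):
    w=plane('wrist',*f(u,v),z,pose)[:2];print(t,w,'local mm',(w-C)@X*1e3,(w-C)@Y*1e3)
L('rim low',246,600,.093);L('rim hi',250,60,.093);L('slot end mini +x',262,600,.09);L('mini bottom',254,611,.09)
L('slotL near end',254,127,.09);L('mid notch top',254,412,.09)
L('far end edge',430,637,.09);L('near end edge',86,635,.09);L('near edge hi',68,10,.09);L('far hi',450,10,.09)
L('board nearleft',45,652,.02);L('board near right',498,657,.02);L('boardlo',45,652,.0);L('boardlo',498,657,.0)
L('outer left hi',25,100,.02);L('outer right hi',528,100,.02)
E
```

```text
rim low [0.5706 0.1015] local mm -6.4437305048280455 -79.37790012479935
rim hi [0.5898 0.2199] local mm -5.387340969189034 40.52871387900491
slot end mini +x [0.5744 0.1006] local mm -2.5508159467873064 -79.7231818440235
mini bottom [0.572  0.0982] local mm -4.524349611128708 -82.44078610228485
slotL near end [0.5887 0.2068] local mm -4.533124174858622 27.3969816563795
mid notch top [0.5792 0.1451] local mm -4.528138295979821 -35.0149881260776
far end edge [0.6143 0.0853] local mm 39.18608633712916 -88.75001754951555
near end edge [0.5299 0.0985] local mm -46.245381761835226 -88.53016135860865
near edge hi [0.5513 0.2366] local mm -45.98137266974407 51.212861705010035
far hi [0.6355 0.2239] local mm 39.125324404949154 51.44466655252211
board nearleft [0.5061 0.0867] local mm -67.91774904193406 -103.79154165018
board near right [0.64   0.0651] local mm 67.61928602095854 -104.85353772299263
boardlo [0.5025 0.0841] local mm -71.1538807542994 -106.9281335891603
boardlo [0.6427 0.0615] local mm 70.85527435306194 -108.04084175012513
outer left hi [0.5293 0.2358] local mm -67.60384684345323 47.097307018285335
outer right hi [0.6644 0.2155] local mm 68.96477399214957 47.47889028681905
```

Emit:
{"fn": "carry_out", "kwargs": {"series": [[[0.25,1.6,0],0],[[0.35,2.3,0],0],[[0.35,2.3,-0.4],0],[[0.35,2.3,-0.6],0],[[0.35,2.3,-0.8],0],[[0.35,2.3,-0.8],0],[[0.35,2.0,-0.6],0],[[0.15,0.93,-0.4],0]]}}

```text
time: 7.42
eef_pos: [0.5976, 0.2315, 0.2325]
orientation: [-1.568, 0.119, -0.118]
wrist_force: [0.6, -0.5, -0.7]
width: 0.0159
```

Emit:
{"fn": "carry_out", "kwargs": {"series": [[[0,0,0],0],[[0,0,0],0]]}}

```text
time: 7.58
eef_pos: [0.5974, 0.2298, 0.2334]
orientation: [-1.568, 0.119, -0.118]
wrist_force: [-0.2, 0.1, -1.2]
width: 0.0154
```

```bash
python3 - <<'E'
from h import *
s=r.get_state();print(s['time'],s['eef_pos'],s['orientation'],s['wrist_force'],s['moment'],s['width'])
R=cv2.Rodrigues(s['orientation'])[0];print(R.round(4))
for n,b in(("wrist",None),("side",(290,110,390,210)),("scene",(355,120,475,255))):
    im=r.capture(n)
    if b: crop(im,*b,5,n+"3.png")
    else: cv2.imwrite("pics/w3.png",im[:,:,::-1])
E
```

```text
7.5833 [0.59737109 0.22979879 0.23341778] [-1.56809458  0.11899415 -0.1182747 ] [-0.19818066  0.073973   -1.22718052] [-0.13046554  0.0348003  -0.05549357] 0.015383032445791912
[[ 9.886e-01 -5.000e-04  1.505e-01]
 [-1.505e-01 -5.000e-04  9.886e-01]
 [-4.000e-04 -1.000e+00 -6.000e-04]]
```

View pics/w3.png

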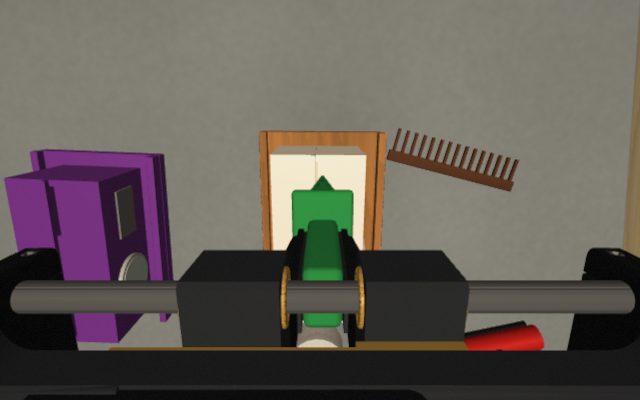

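View pics/scene3.png

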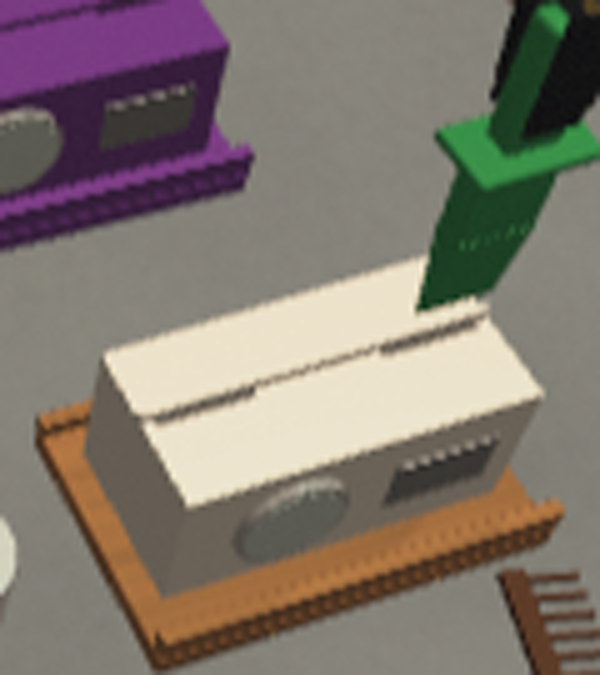

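View pics/side3.png

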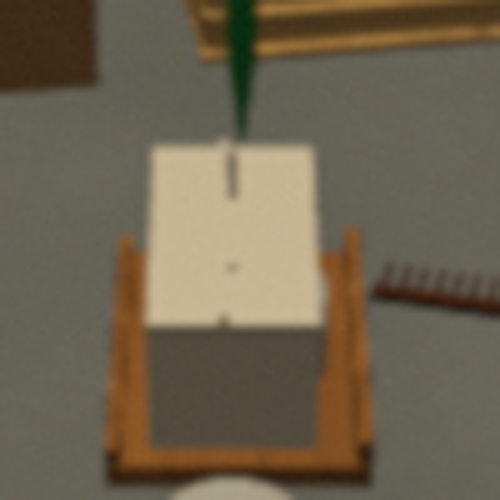

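```bash
python3 - <<'E'
from h import *
np.set_printoptions(precision=4,suppress=True)
th=-.1515;X=np.array([np.cos(th),np.sin(th)]);Y=np.array([-np.sin(th),np.cos(th)])
p=np.array([.5974,.2298,.2334])
t=p-[0,0,.1126]
for s in(-.018,.018):
    q=t+np.r_[Y*s,0];print('pred tip scene crop5',(proj('scene',q)-[355,120])*5,'side',(proj('side',q)-[290,110])*5)
f=lambda u,v:(355+u/5,120+v/5)
for n,P in(('L',[(382,353),(484,320)]),('R',[(157,420),(254,392)])):
    for q in P:
        w=plane('scene',*f(*q),.09)[:2];print(n,w,'rel TCP local',(w-p[:2])@X*1e3,(w-p[:2])@Y*1e3)
g=lambda u,v:(290+u/5,110+v/5)
for n,q in(('L',(232,197)),('L',(232,152)),('R',(230,265)),('R',(225,325))):
        w=plane('side',*g(*q),.09)[:2];print('side',n,w,'rel TCP local',(w-p[:2])@X*1e3,(w-p[:2])@Y*1e3)
for q in((418,308),):
    w=plane('scene',*f(*q),t[2])[:2];print('tip corner scene',(w-p[:2])@X*1e3,(w-p[:2])@Y*1e3)
# wrist: housing far end
pose=(p,[-1.5681,.1190,-.1183])
for q in((271,153),(363,153),(317,150)):
    w=plane('wrist',*q,.09,pose)[:2];print('wrist end',(w-p[:2])@X*1e3,(w-p[:2])@Y*1e3)
E
```

```text
pred tip scene crop5 [414.9294 307.3861] side [238.7469 136.9996]
pred tip scene crop5 [488.3866 284.6494] side [238.1807 102.7736]
L [0.5919 0.2058] rel TCP local -1.798685678283969 -24.538342530896344
L [0.5993 0.2571] rel TCP local -2.287906466332899 27.28322851513516
R [0.5739 0.0989] rel TCP local -3.5083389996732137 -132.9615233641792
R [0.5819 0.144 ] rel TCP local -2.3575951830102957 -87.11870536052754
side L [0.5899 0.2035] rel TCP local -3.452042465444843 -27.094635101223943
side L [0.5972 0.2492] rel TCP local -3.168185617056767 19.146751799260343
side R [0.5787 0.1394] rel TCP local -4.85711299174158 -92.22730152972935
side R [0.568  0.0872] rel TCP local -7.5746096609282105 -145.4320432760846
tip corner scene 0.7486871880634001 -16.957779294062874
wrist end -45.32275510132838 31.135351128738073
wrist end 36.47721230151945 31.25559915280707
wrist end -4.413947838697616 33.85573615831207
```

Emit:
{"fn": "carry_out", "kwargs": {"series": [[[0,0,-1],0],[[0,0,-1],0],[[0,0,-0.5],0],[[0,0,-0.3],0],[[0,0,0],0],[[0,0,0],0]]}}

```text
time: 8.23
eef_pos: [0.5974, 0.2307, 0.2055]
orientation: [-1.568, 0.119, -0.118]
wrist_force: [-0.4, 0.2, -1.4]
width: 0.0158
```

Emit:
{"fn": "carry_out", "kwargs": {"series": [[[-0.1,0.015,0],0],[[-0.1,0.015,0],0],[[-0.05,0.008,0],0],[[0,0,0],0]]}}

```text
time: 8.57
eef_pos: [0.5948, 0.2312, 0.206]
orientation: [-1.567, 0.118, -0.119]
wrist_force: [0.0, 0.1, -1.5]
width: 0.0159
```

Emit:
{"fn": "carry_out", "kwargs": {"series": [[[-0.05,0.008,0],0],[[0,0,0],0]]}}

```text
time: 8.73
eef_pos: [0.5943, 0.2312, 0.2058]
orientation: [-1.568, 0.118, -0.119]
wrist_force: [-0.2, -0.3, -1.4]
width: 0.0158
```

Emit:
{"fn": "carry_out", "kwargs": {"series": [[[-0.05,0.008,0],0],[[0,0,0],0]]}}

```text
time: 8.9
eef_pos: [0.5938, 0.2313, 0.2057]
orientation: [-1.568, 0.118, -0.119]
wrist_force: [-0.1, -1.0, -0.2]
width: 0.0162
```

Emit:
{"fn": "carry_out", "kwargs": {"series": [[[-0.05,0.008,0],0],[[0,0,0],0]]}}

```text
time: 9.07
eef_pos: [0.5933, 0.2313, 0.2057]
orientation: [-1.568, 0.119, -0.119]
wrist_force: [-0.5, 0.0, -0.6]
width: 0.0163
```

Emit:
{"fn": "carry_out", "kwargs": {"series": [[[-0.05,0.008,0],0],[[0,0,0],0]]}}

```text
time: 9.23
eef_pos: [0.5928, 0.2314, 0.2057]
orientation: [-1.568, 0.118, -0.119]
wrist_force: [-0.4, -0.7, -1.3]
width: 0.0154
```

```bash
python3 - <<'E'
from h import *
s=r.get_state();print(s['time'],s['eef_pos'],s['wrist_force'])
crop(r.capture("side"),300,100,380,200,6,"side4.png")
crop(r.capture("scene"),410,130,480,220,7,"scene4.png")
im=r.capture("wrist");crop(im,255,120,395,240,5,"w4.png")
E
```

```text
9.2333 [0.59278622 0.23144755 0.20566607] [-0.40924283 -0.66684676 -1.3411575 ]
```

View pics/side4.png

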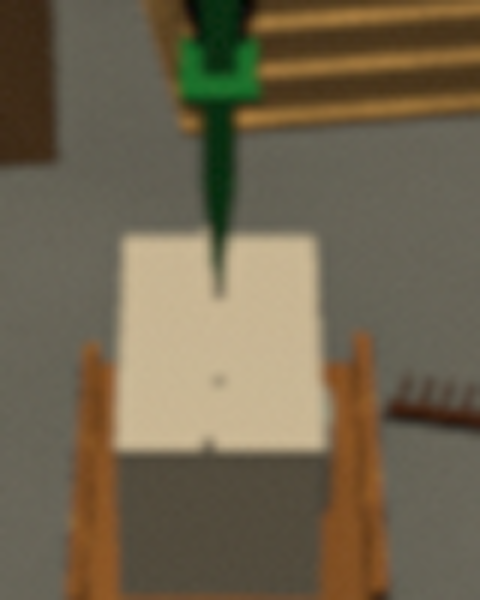

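View pics/scene4.png

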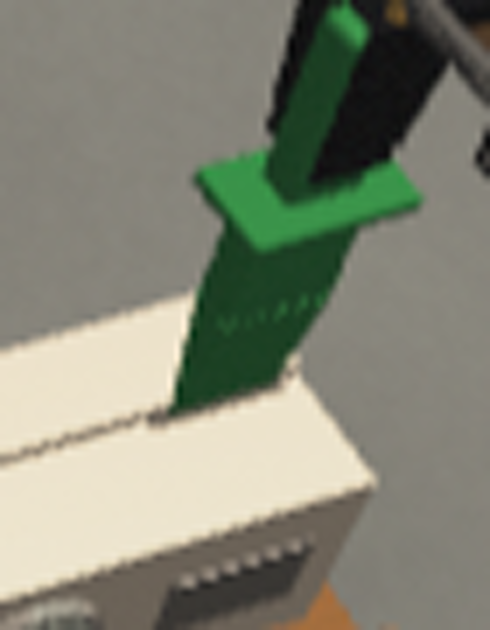

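View pics/w4.png

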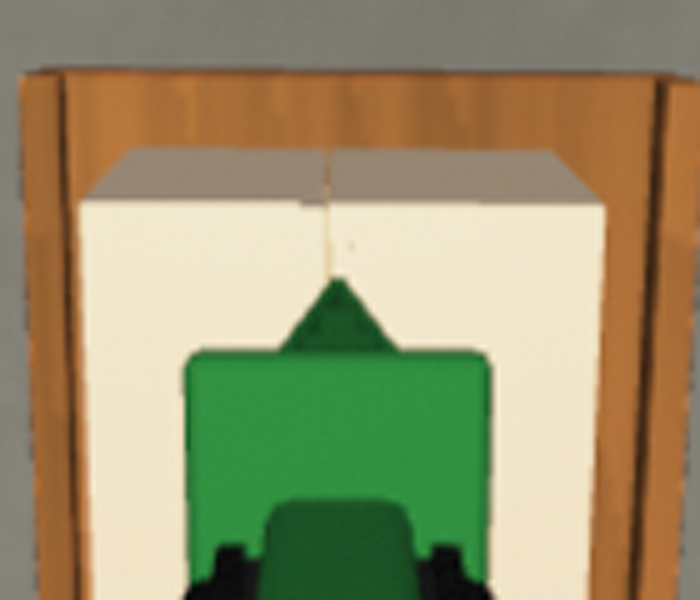

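Emit:
{"fn": "carry_out", "kwargs": {"series": [[[-0.05,0.008,0],0],[[0,0,0],0]]}}

```text
time: 9.55
eef_pos: [0.5923, 0.2315, 0.2057]
orientation: [-1.568, 0.119, -0.119]
wrist_force: [0.5, -0.4, -0.9]
width: 0.0161
```

Emit:
{"fn": "carry_out", "kwargs": {"series": [[[-0.05,0.008,0],0],[[0,0,0],0]]}}

```text
time: 9.72
eef_pos: [0.5918, 0.2316, 0.2057]
orientation: [-1.568, 0.118, -0.119]
wrist_force: [0.2, -0.1, -1.2]
width: 0.0161
```

Emit:
{"fn": "carry_out", "kwargs": {"series": [[[-0.05,0.008,0],0],[[0,0,0],0]]}}

```text
time: 9.88
eef_pos: [0.5914, 0.2316, 0.2057]
orientation: [-1.568, 0.118, -0.119]
wrist_force: [1.4, 0.2, -0.7]
width: 0.0162
```

Emit:
{"fn": "carry_out", "kwargs": {"series": [[[-0.03,0.005,0],0],[[0,0,0],0]]}}

```text
time: 10.05
eef_pos: [0.5912, 0.2317, 0.2057]
orientation: [-1.568, 0.118, -0.119]
wrist_force: [0.4, 0.2, 0.0]
width: 0.016
```

```bash
python3 - <<'E'
from h import *
s=r.get_state();print(s['eef_pos'],s['wrist_force'],s['moment'])
E
```

```text
[0.5912474  0.23168658 0.20574284] [0.42186523 0.23301672 0.03372071] [-0.27646008 -0.3514868  -0.01418762]
```

Emit:
{"fn": "carry_out", "kwargs": {"series": [[[-0.05,0.008,0],0],[[0,0,0],0]]}}

```text
time: 10.22
eef_pos: [0.5909, 0.2317, 0.2058]
orientation: [-1.568, 0.118, -0.119]
wrist_force: [3.4, -1.1, -1.5]
width: 0.0162
```

```bash
python3 - <<'E'
from h import *
s=r.get_state();print(s['eef_pos'],s['wrist_force'],s['moment'])
im=r.capture("wrist");crop(im,285,140,365,200,8,"w5.png")
E
```

```text
[0.59089062 0.23173429 0.20577739] [ 3.37536511 -1.14121414 -1.50619328] [-0.34863343 -0.75753503 -0.0261814 ]
```

View pics/w5.png

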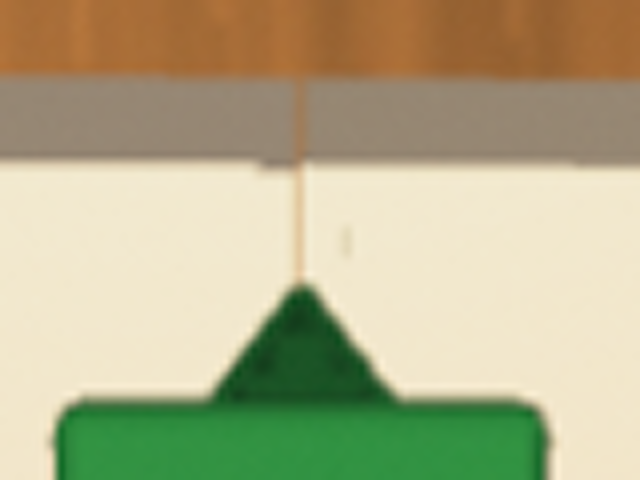

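Emit:
{"fn": "carry_out", "kwargs": {"series": [[[0.18,-0.027,0],0],[[0,0,0],0],[[0,0,-0.2],0],[[0.02,0,-0.2],0],[[0.01,0,-0.2],0],[[0,0,0],0]]}}

```text
time: 10.77
eef_pos: [0.5925, 0.2315, 0.1991]
orientation: [-1.568, 0.119, -0.118]
wrist_force: [0.2, -0.6, -1.1]
width: 0.0154
```

```bash
cat > st.py <<'E'
from h import *
s=r.get_state();th=-.1515;X=np.array([np.cos(th),np.sin(th)])
p=s['eef_pos'];F=s['wrist_force'];m=s['moment']
print(round(s['time'],2),p.round(4),'s',round(float((p[:2]-[.5914,.2316])@X*1e3),2),'tipz',round(p[2]-.1126,4),'F',F.round(1),'m',m.round(2),'w',round(s['width'],4))
E
python3 st.py
```

```text
10.77 [0.5925 0.2315 0.1991] s 1.12 tipz 0.0865 F [ 0.2 -0.6 -1.1] m [-0.26 -0.13  0.03] w 0.0154
```

Emit:
{"fn": "carry_out", "kwargs": {"series": [[[-0.01,0.002,-0.1],0],[[-0.01,0.002,-0.1],0],[[-0.01,0.002,-0.1],0],[[-0.01,0.002,-0.1],0],[[-0.01,0.002,0],0]]}}

```text
time: 11.18
eef_pos: [0.5924, 0.2316, 0.1957]
orientation: [-1.567, 0.118, -0.119]
wrist_force: [1.9, 0.3, -0.2]
width: 0.0156
```

```bash
python3 st.py
```

```text
11.18 [0.5924 0.2316 0.1957] s 1.0 tipz 0.0831 F [ 1.9  0.3 -0.2] m [-0.18 -0.55  0.04] w 0.0156
```

Emit:
{"fn": "carry_out", "kwargs": {"series": [[[-0.01,0.002,-0.1],0],[[-0.01,0.002,-0.1],0],[[-0.01,0.002,-0.1],0],[[-0.01,0.002,-0.1],0],[[-0.01,0.002,0],0]]}}

```text
time: 11.6
eef_pos: [0.5922, 0.2317, 0.1918]
orientation: [-1.567, 0.117, -0.12]
wrist_force: [5.2, 0.2, 1.6]
width: 0.016
```

```bash
python3 st.py
```

```text
11.6 [0.5922 0.2317 0.1918] s 0.74 tipz 0.0792 F [5.2 0.2 1.6] m [-0.31 -1.32 -0.03] w 0.016
```

Emit:
{"fn": "carry_out", "kwargs": {"series": [[[-0.02,0.003,-0.1],0],[[-0.02,0.003,-0.1],0],[[-0.02,0.003,-0.1],0],[[-0.02,0.003,-0.1],0],[[0,0,0],0]]}}

```text
time: 12.02
eef_pos: [0.5918, 0.2319, 0.1883]
orientation: [-1.567, 0.116, -0.121]
wrist_force: [5.6, 0.5, 4.9]
width: 0.016
```

```bash
python3 st.py; python3 - <<'E'
from h import *
crop(r.capture("wrist"),265,120,375,200,7,"w6.png")
crop(r.capture("side"),300,100,380,200,6,"side6.png")
E
```

```text
12.02 [0.5918 0.2319 0.1883] s 0.3 tipz 0.0757 F [5.6 0.5 4.9] m [-0.19 -1.72  0.01] w 0.016
```

View pics/w6.png

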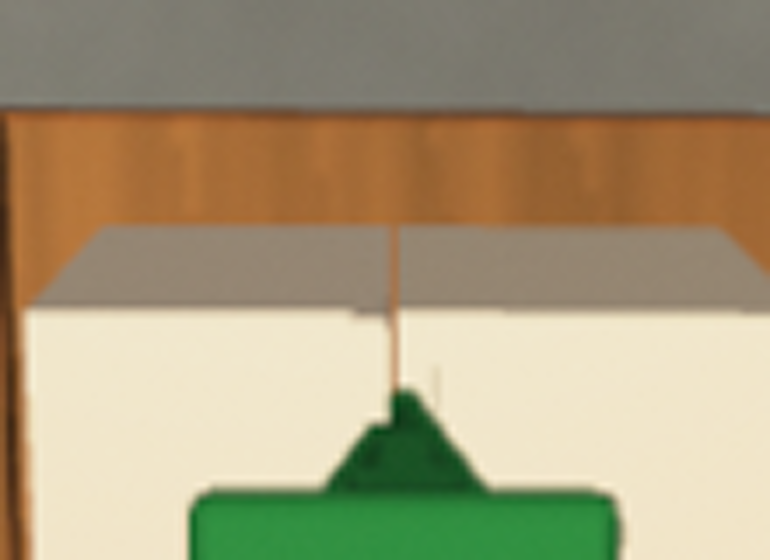

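View pics/side6.png

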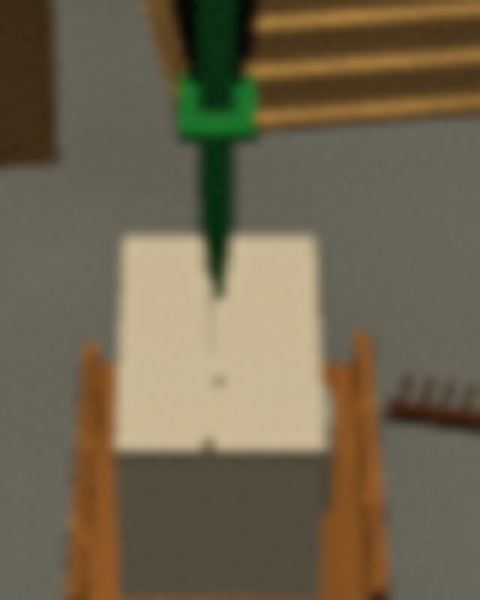

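Emit:
{"fn": "carry_out", "kwargs": {"series": [[[-0.04,0.006,0],0],[[-0.04,0.006,0],0],[[0,0,0],0]]}}

```text
time: 12.37
eef_pos: [0.5912, 0.2319, 0.1884]
orientation: [-1.567, 0.116, -0.121]
wrist_force: [7.3, -0.4, 3.5]
width: 0.0159
```

```bash
python3 st.py
```

```text
12.37 [0.5912 0.2319 0.1884] s -0.23 tipz 0.0758 F [ 7.3 -0.4  3.5] m [-0.3  -1.87 -0.01] w 0.0159
```

Emit:
{"fn": "carry_out", "kwargs": {"series": [[[-0.03,0.005,-0.1],0],[[-0.03,0.005,-0.1],0],[[0,0,0],0]]}}

```text
time: 12.62
eef_pos: [0.5907, 0.232, 0.1864]
orientation: [-1.567, 0.115, -0.121]
wrist_force: [7.8, -1.6, 4.6]
width: 0.016
```

```bash
python3 st.py; python3 - <<'E'
from h import *
crop(r.capture("wrist"),265,120,375,200,7,"w7.png")
E
```

```text
12.62 [0.5907 0.232  0.1864] s -0.75 tipz 0.0738 F [ 7.8 -1.6  4.6] m [-0.52 -2.02  0.09] w 0.016
```

View pics/w7.png

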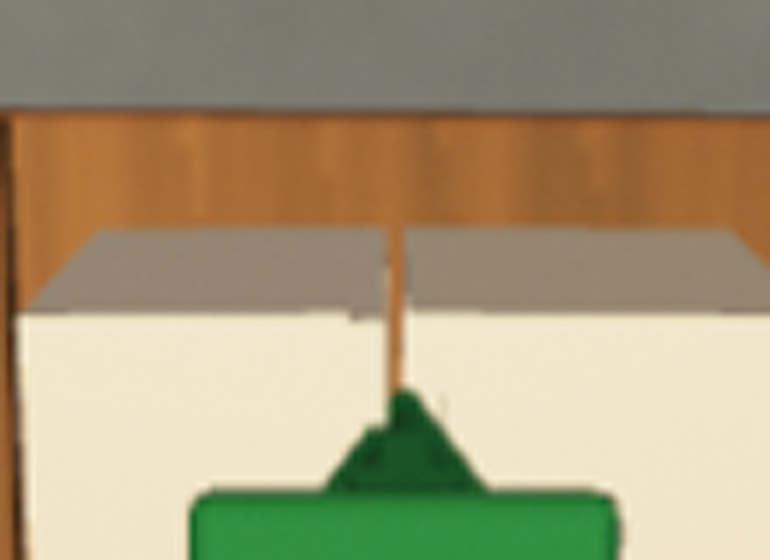

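Emit:
{"fn": "carry_out", "kwargs": {"series": [[[-0.04,0.006,0],0],[[-0.04,0.006,0],0],[[-0.03,0.005,0],0],[[0,0,0],0]]}}

```text
time: 13.0
eef_pos: [0.5896, 0.2321, 0.1864]
orientation: [-1.567, 0.115, -0.121]
wrist_force: [7.3, -1.7, 4.5]
width: 0.016
```

```bash
python3 st.py; python3 - <<'E'
from h import *
crop(r.capture("wrist"),290,135,350,195,10,"w8.png")
E
```

```text
13.0 [0.5896 0.2321 0.1864] s -1.85 tipz 0.0738 F [ 7.3 -1.7  4.5] m [-0.56 -2.04  0.08] w 0.016
```

View pics/w8.png

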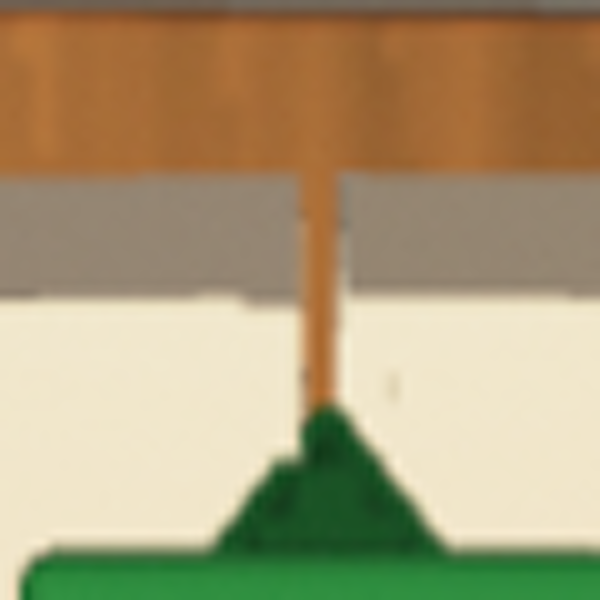

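Emit:
{"fn": "carry_out", "kwargs": {"series": [[[-0.01,0,-0.1],0],[[0,0,0],0],[[0,0,0],0]]}}

```text
time: 13.3
eef_pos: [0.5896, 0.2322, 0.1855]
orientation: [-1.567, 0.115, -0.121]
wrist_force: [8.1, -1.1, 3.8]
width: 0.0156
```

```bash
python3 st.py
```

```text
13.3 [0.5896 0.2322 0.1855] s -1.87 tipz 0.0729 F [ 8.1 -1.1  3.8] m [-0.44 -2.02  0.15] w 0.0156
```

Emit:
{"fn": "carry_out", "kwargs": {"series": [[[0.05,-0.008,0.2],0],[[0.05,-0.008,0.4],0],[[0.05,-0.008,0.6],0],[[0.05,-0.008,1],0],[[0,0,1.2],0],[[0,0,0.8],0],[[0,0,0],0]]}}

```text
time: 13.88
eef_pos: [0.5901, 0.2321, 0.2283]
orientation: [-1.567, 0.118, -0.119]
wrist_force: [0.6, 0.4, -1.3]
width: 0.0154
```

```bash
python3 st.py; python3 - <<'E'
from h import *
s=r.get_state();np.save("w9pose.npy",np.r_[s['eef_pos'],s['orientation']])
im=r.capture("wrist");cv2.imwrite("pics/w9f.png",im[:,:,::-1]);crop(im,255,120,385,200,6,"w9.png")
E
```

```text
13.88 [0.5901 0.2321 0.2283] s -1.38 tipz 0.1157 F [ 0.6  0.4 -1.3] m [-0.03  0.05  0.  ] w 0.0154
```

View pics/w9.png

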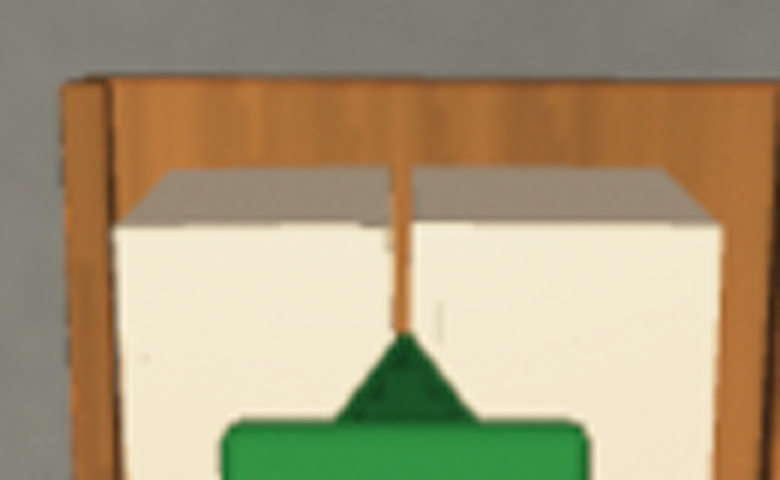

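Emit:
{"fn": "carry_out", "kwargs": {"series": [[[-0.1,-0.8,0],0],[[-0.22,-1.7,0],0],[[-0.22,-1.7,0],0],[[-0.22,-1.7,0],0],[[-0.22,-1.7,0],0],[[-0.22,-1.7,0],0],[[-0.2,-1.3,0],0],[[-0.02,-0.3,0],0]]}}

```text
time: 14.6
eef_pos: [0.5754, 0.121, 0.2262]
orientation: [-1.568, 0.121, -0.119]
wrist_force: [0.4, -0.9, 0.4]
width: 0.0157
```

Emit:
{"fn": "carry_out", "kwargs": {"series": [[[0,0,-1],0],[[0,0,-0.7],0],[[0,0,-0.3],0],[[0,0,0],0]]}}

```text
time: 14.93
eef_pos: [0.5756, 0.1236, 0.2052]
orientation: [-1.568, 0.12, -0.116]
wrist_force: [-0.2, -0.4, -0.1]
width: 0.0158
```

```bash
python3 st.py; python3 - <<'E'
from h import *
im=r.capture("wrist");crop(im,265,0,375,200,4,"w10.png")
crop(r.capture("scene"),355,130,465,230,6,"scene10.png")
crop(r.capture("side"),300,100,380,200,6,"side10.png")
E
```

```text
14.93 [0.5756 0.1236 0.2052] s 0.67 tipz 0.0926 F [-0.2 -0.4 -0.1] m [-0.06 -0.01 -0.03] w 0.0158
```

View pics/w10.png

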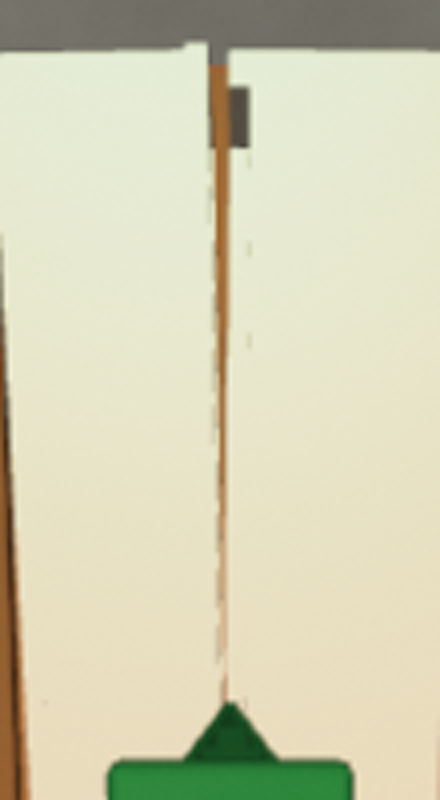

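View pics/scene10.png

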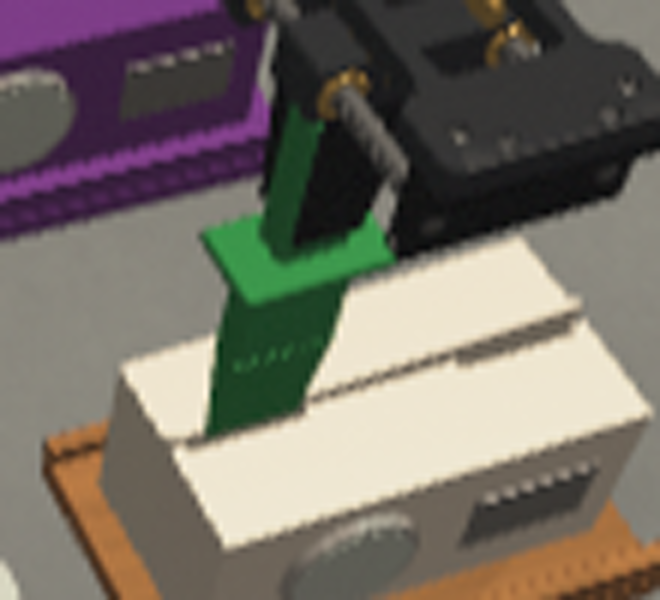

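View pics/side10.png

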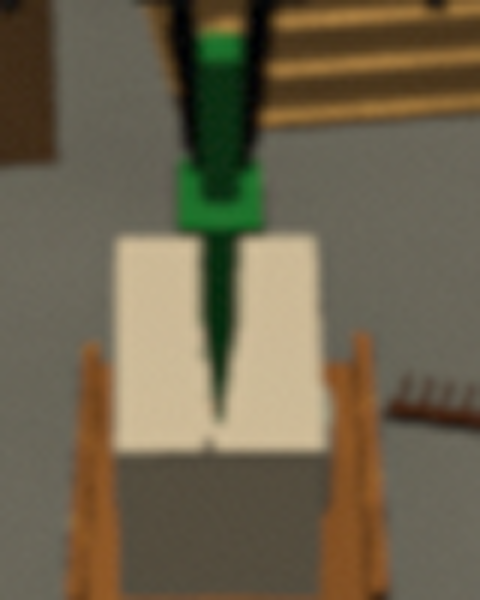

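Emit:
{"fn": "carry_out", "kwargs": {"series": [[[0.03,-0.15,0],0],[[0,0,0],0],[[0,0,-0.2],0],[[0,0,-0.2],0],[[0,0,-0.2],0],[[0,0,0],0]]}}

```text
time: 15.58
eef_pos: [0.5761, 0.1214, 0.2002]
orientation: [-1.568, 0.119, -0.118]
wrist_force: [-0.2, 0.3, -1.1]
width: 0.0154
```

```bash
python3 st.py
```

```text
15.58 [0.5761 0.1214 0.2002] s 1.53 tipz 0.0876 F [-0.2  0.3 -1.1] m [-0.07  0.1   0.01] w 0.0154
```

Emit:
{"fn": "carry_out", "kwargs": {"series": [[[-0.01,0.002,-0.1],0],[[-0.02,0.003,-0.1],0],[[-0.02,0.003,-0.1],0],[[-0.02,0.003,-0.1],0],[[-0.02,0.003,-0.1],0],[[-0.02,0.003,-0.1],0]]}}

```text
time: 16.08
eef_pos: [0.5754, 0.1216, 0.1947]
orientation: [-1.568, 0.118, -0.119]
wrist_force: [0.8, -0.2, 0.8]
width: 0.0159
```

```bash
python3 st.py
```

```text
16.08 [0.5754 0.1216 0.1947] s 0.82 tipz 0.0821 F [ 0.8 -0.2  0.8] m [-0.11  0.05 -0.01] w 0.0159
```

Emit:
{"fn": "carry_out", "kwargs": {"series": [[[-0.02,0.003,-0.1],0],[[-0.02,0.003,-0.1],0],[[-0.02,0.003,-0.1],0],[[-0.02,0.003,-0.1],0],[[-0.02,0.003,-0.1],0]]}}

```text
time: 16.5
eef_pos: [0.5748, 0.1218, 0.1903]
orientation: [-1.567, 0.117, -0.12]
wrist_force: [0.8, -0.7, 8.7]
width: 0.0158
```

```bash
python3 st.py
```

```text
16.5 [0.5748 0.1218 0.1903] s 0.17 tipz 0.0777 F [ 0.8 -0.7  8.7] m [-0.23 -0.14 -0.01] w 0.0158
```

Emit:
{"fn": "carry_out", "kwargs": {"series": [[[-0.04,0.006,0],0],[[-0.04,0.006,0],0],[[-0.04,0.006,0],0],[[0,0,0],0]]}}

```text
time: 16.83
eef_pos: [0.5743, 0.1218, 0.1901]
orientation: [-1.567, 0.116, -0.121]
wrist_force: [5.5, -0.8, 2.3]
width: 0.0158
```

```bash
python3 st.py
```

```text
16.83 [0.5743 0.1218 0.1901] s -0.37 tipz 0.0775 F [ 5.5 -0.8  2.3] m [-0.33 -1.63  0.07] w 0.0158
```

Emit:
{"fn": "carry_out", "kwargs": {"series": [[[-0.04,0.006,0],0],[[-0.04,0.006,-0.05],0],[[-0.04,0.006,-0.05],0],[[-0.04,0.006,-0.1],0],[[-0.04,0.006,-0.1],0],[[0,0,0],0]]}}

```text
time: 17.33
eef_pos: [0.5726, 0.1221, 0.1873]
orientation: [-1.567, 0.115, -0.122]
wrist_force: [6.8, -1.4, 3.3]
width: 0.0156
```

```bash
python3 st.py; python3 - <<'E'
from h import *
crop(r.capture("side"),300,130,380,210,8,"side11.png")
im=r.capture("wrist");crop(im,265,0,375,200,4,"w11.png")
E
```

```text
17.33 [0.5726 0.1221 0.1873] s -2.02 tipz 0.0747 F [ 6.8 -1.4  3.3] m [-0.43 -1.81  0.01] w 0.0156
```

View pics/side11.png

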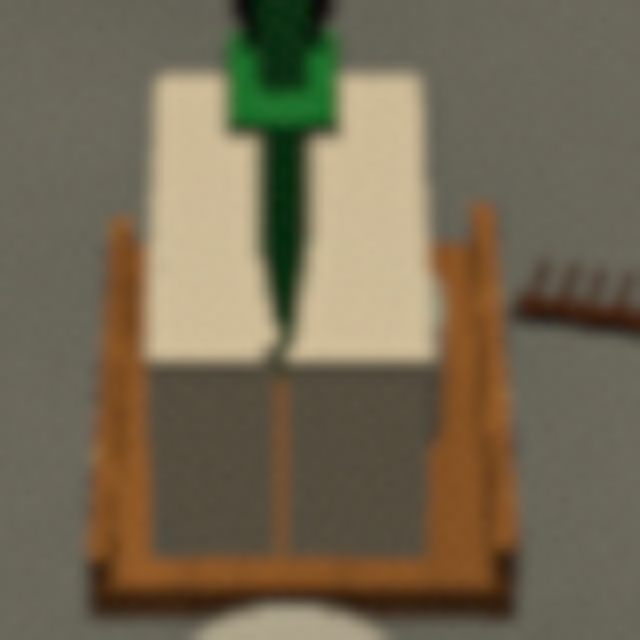

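View pics/w11.png

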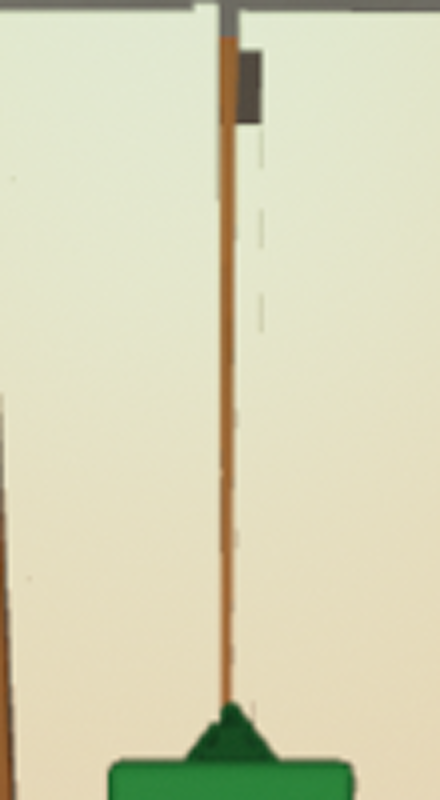

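```bash
cat > gap.py <<'E'
from h import *
import sys
# right end gap from side view: orange strip on front (-y) end face
def right(im=None):
    if im is None: im=r.capture("side")
    f=im.astype(float)
    out=[]
    for v in range(180,198):
        row=f[v,318:358];o=(row[:,0]-row[:,2])  # orange-ness
        b=np.median(o[[3,4,5,6,22,23,24,25]] )
        sl=o[8:28]-b
        out.append((v,sl.clip(0).sum()))
    return im,out
im,o=right()
for v in(180,186,192,196):
    print(v,(im[v,316:358,0].astype(int)-im[v,316:358,2]).tolist())
E
python3 gap.py
```

```text
180 [96, 84, 54, 28, 21, 20, 21, 21, 22, 21, 22, 22, 22, 22, 21, 21, 20, 29, 51, 59, 37, 21, 21, 21, 22, 22, 22, 22, 22, 22, 22, 21, 22, 21, 21, 20, 21, 20, 33, 65, 89, 96]
186 [98, 92, 63, 33, 21, 21, 22, 22, 21, 23, 22, 20, 21, 21, 21, 20, 20, 29, 51, 60, 37, 19, 22, 21, 21, 22, 23, 21, 22, 22, 21, 21, 21, 21, 23, 20, 25, 48, 78, 93, 96, 97]
192 [104, 100, 74, 38, 20, 20, 21, 21, 21, 22, 22, 22, 21, 21, 22, 20, 20, 30, 51, 60, 37, 23, 21, 21, 22, 22, 22, 21, 22, 21, 22, 20, 23, 21, 22, 21, 28, 53, 83, 96, 95, 98]
196 [105, 99, 74, 37, 21, 20, 21, 23, 20, 21, 21, 21, 20, 21, 21, 22, 21, 29, 51, 58, 37, 20, 21, 21, 20, 22, 21, 22, 21, 21, 21, 20, 21, 22, 21, 22, 33, 60, 87, 96, 95, 95]
```

Emit:
{"fn": "carry_out", "kwargs": {"series": [[[-0.04,0.006,-0.05],0],[[-0.04,0.006,-0.05],0],[[-0.04,0.006,-0.05],0],[[-0.04,0.006,-0.05],0],[[-0.04,0.006,0],0],[[0,0,0],0]]}}

```text
time: 17.98
eef_pos: [0.5709, 0.1223, 0.1855]
orientation: [-1.567, 0.115, -0.123]
wrist_force: [7.7, -1.7, 4.8]
width: 0.016
```

```bash
python3 st.py; python3 - <<'E'
from h import *
im=r.capture("side");crop(im,300,130,380,210,8,"side12.png")
for v in(186,192):print((im[v,316:358,0].astype(int)-im[v,316:358,2]).tolist())
im=r.capture("wrist");crop(im,265,0,375,200,4,"w12.png")
E
```

```text
17.98 [0.5709 0.1223 0.1855] s -3.8 tipz 0.0729 F [ 7.7 -1.7  4.8] m [-0.35 -1.97 -0.02] w 0.016
[94, 73, 38, 22, 22, 21, 23, 22, 23, 21, 20, 21, 22, 20, 22, 22, 31, 58, 80, 72, 38, 22, 20, 22, 21, 22, 21, 22, 22, 22, 21, 23, 21, 21, 21, 21, 26, 50, 79, 94, 97, 98]
[98, 74, 38, 20, 21, 22, 21, 22, 22, 22, 21, 20, 21, 21, 20, 21, 30, 58, 81, 73, 38, 21, 20, 21, 22, 22, 22, 22, 22, 22, 22, 21, 23, 23, 21, 21, 27, 52, 83, 96, 96, 96]
```

View pics/w12.png

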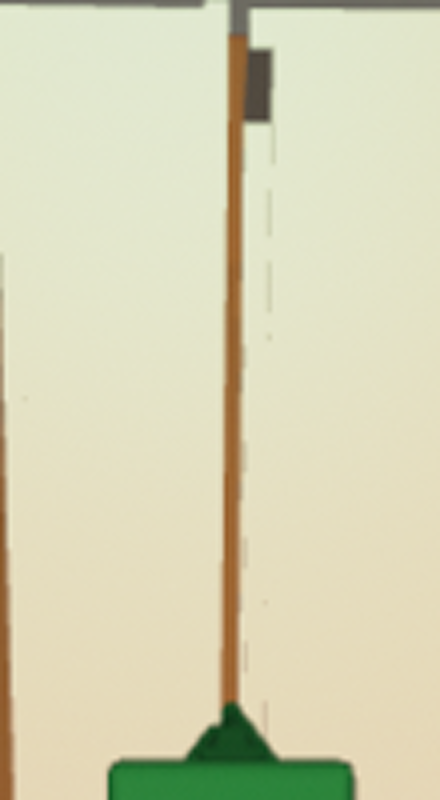

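```bash
cat > rg.py <<'E'
from h import *
a=cv2.imread("pics/side0.png")[:,:,::-1].astype(float)
def edges(f,v):
    o=f[v,:,0]-f[v,:,2]
    L=o[310:326];R=o[346:362]
    def cross(seg,x0,fall):
        lvl=60
        for i in range(len(seg)-1):
            p,q=seg[i],seg[i+1]
            if (fall and p>=lvl>q) or (not fall and p<lvl<=q): return x0+i+(p-lvl)/(p-q)
        return np.nan
    s=o[328:343]-21
    return cross(L,310,True),cross(R,346,False),s.clip(0).sum()/76
def meas(f,t):
    e=np.array([edges(f,v) for v in range(180,198)]);e0=np.array([edges(a,v) for v in range(180,198)])
    d=np.nanmedian(e-e0,0);print(t,'near edge shift mm',-d[0]/.4,'far',d[1]/.4,'strip mm',np.nanmedian(e[:,2])/.4,np.nanmedian(e0[:,2])/.4)
if __name__=="__main__": meas(r.capture("side").astype(float),'now')
E
python3 rg.py
```

```text
now near edge shift mm 4.440988835725648 far -0.14254926108371535 strip mm 5.80592105263158 0.13157894736842105
```

Emit:
{"fn": "carry_out", "kwargs": {"series": [[[-0.04,0.006,0],0],[[-0.04,0.006,0],0],[[-0.04,0.006,0],0],[[-0.02,0.003,0],0],[[0,0,0],0],[[0,0,0],0]]}}

```text
time: 18.63
eef_pos: [0.5695, 0.1226, 0.1855]
orientation: [-1.567, 0.115, -0.123]
wrist_force: [7.8, -1.5, 4.3]
width: 0.0161
```

```bash
python3 st.py; python3 rg.py; python3 - <<'E'
from h import *
im=r.capture("wrist");crop(im,265,0,375,200,4,"w13.png")
E
```

```text
18.63 [0.5695 0.1226 0.1855] s -5.18 tipz 0.0729 F [ 7.8 -1.5  4.3] m [-0.34 -2.02 -0.11] w 0.0161
now near edge shift mm 6.466082153582207 far -0.13914223843663365 strip mm 6.677631578947368 0.13157894736842105
```

View pics/w13.png

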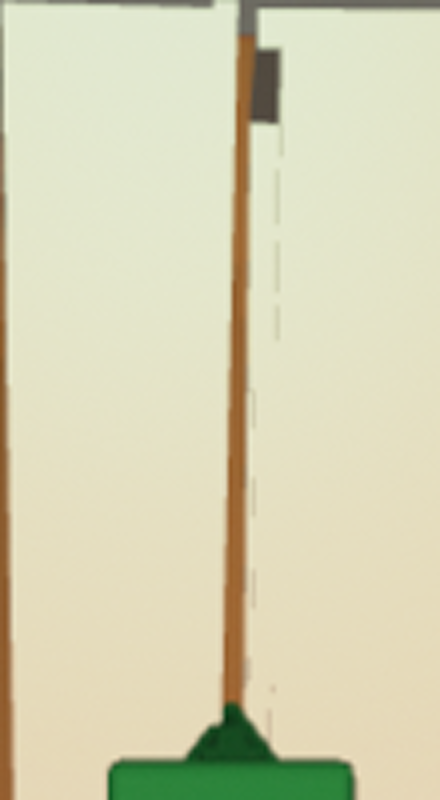

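Emit:
{"fn": "carry_out", "kwargs": {"series": [[[0.05,-0.008,0.2],0],[[0.05,-0.008,0.4],0],[[0.05,-0.008,0.6],0],[[0.05,-0.008,1],0],[[0,0,1.2],0],[[0,0,0.6],0],[[0,0,0],0]]}}

```text
time: 19.32
eef_pos: [0.5696, 0.1225, 0.2259]
orientation: [-1.567, 0.118, -0.119]
wrist_force: [0.1, 0.1, -1.3]
width: 0.0157
```

```bash
python3 st.py; python3 rg.py
```

```text
19.32 [0.5696 0.1225 0.2259] s -5.12 tipz 0.1133 F [ 0.1  0.1 -1.3] m [-0.16  0.06  0.03] w 0.0157
now near edge shift mm 6.5878652597402265 far -0.08440170940168912 strip mm 6.809210526315789 0.13157894736842105
```

Emit:
{"fn": "carry_out", "kwargs": {"series": [[[0.15,0.8,0],0],[[0.35,1.8,0],0],[[0.35,1.8,0],0],[[0.35,1.8,0],0],[[0.35,1.8,0],0],[[0.35,1.7,0],0],[[0.2,1.0,0],0],[[0.05,0.22,0],0]]}}

```text
time: 20.03
eef_pos: [0.5909, 0.2333, 0.2238]
orientation: [-1.568, 0.118, -0.117]
wrist_force: [-0.1, 0.6, -0.4]
width: 0.0159
```

Emit:
{"fn": "carry_out", "kwargs": {"series": [[[0,0,-0.8],0],[[0,0,-0.6],0],[[0,0,-0.4],0],[[0,0,0],0],[[0,0,0],0]]}}

```text
time: 20.45
eef_pos: [0.5911, 0.231, 0.2063]
orientation: [-1.568, 0.12, -0.119]
wrist_force: [-0.4, 0.6, -1.3]
width: 0.0154
```

```bash
python3 st.py; python3 - <<'E'
from h import *
im=r.capture("wrist");crop(im,255,120,385,200,6,"w14.png")
crop(r.capture("scene"),410,130,480,220,7,"scene14.png")
E
```

```text
20.45 [0.5911 0.231  0.2063] s -0.23 tipz 0.0937 F [-0.4  0.6 -1.3] m [-0.08  0.02  0.02] w 0.0154
```

View pics/w14.png

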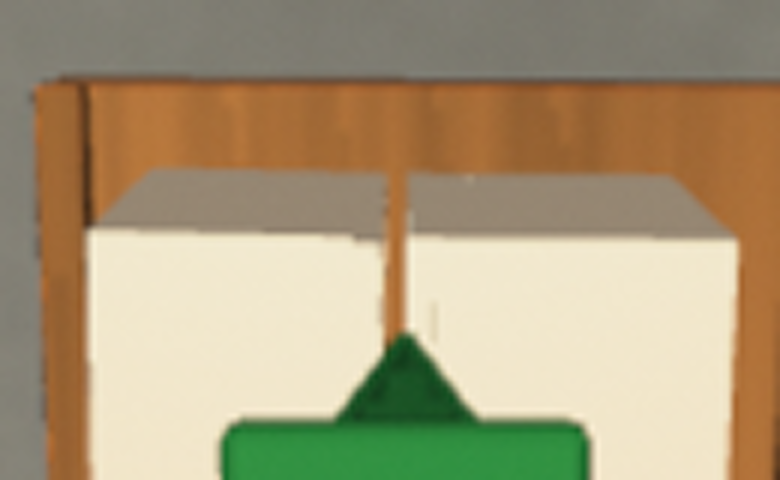

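View pics/scene14.png

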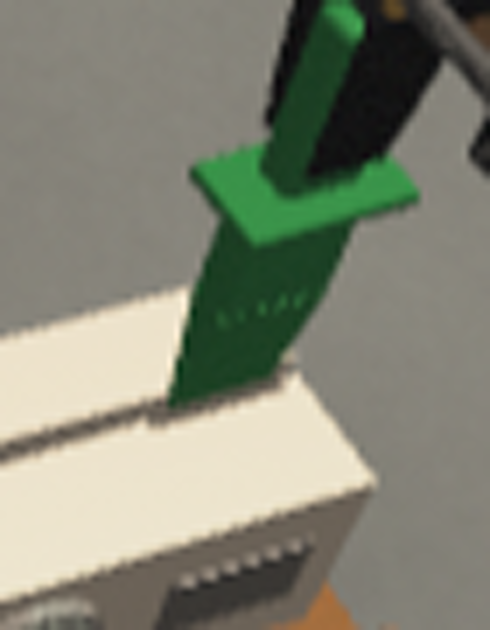

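Emit:
{"fn": "carry_out", "kwargs": {"series": [[[0,0,-0.3],0],[[0,0,-0.3],0],[[0,0,-0.3],0],[[0,0,-0.2],0],[[0,0,-0.2],0],[[0,0,0],0]]}}

```text
time: 21.05
eef_pos: [0.591, 0.2316, 0.1931]
orientation: [-1.568, 0.119, -0.118]
wrist_force: [0.5, 0.1, -0.0]
width: 0.0157
```

```bash
python3 st.py
```

```text
21.05 [0.591  0.2316 0.1931] s -0.44 tipz 0.0805 F [ 0.5  0.1 -0. ] m [-0.06  0.05  0.02] w 0.0157
```

Emit:
{"fn": "carry_out", "kwargs": {"series": [[[0,0,-0.1],0],[[-0.02,0.003,-0.1],0],[[-0.03,0.005,-0.1],0],[[-0.03,0.005,-0.1],0],[[-0.03,0.005,-0.1],0],[[0,0,0],0]]}}

```text
time: 21.55
eef_pos: [0.5903, 0.2318, 0.1887]
orientation: [-1.567, 0.118, -0.119]
wrist_force: [0.7, -0.4, 0.8]
width: 0.0159
```

```bash
python3 st.py
```

```text
21.55 [0.5903 0.2318 0.1887] s -1.1 tipz 0.0761 F [ 0.7 -0.4  0.8] m [-0.22 -0.37 -0.02] w 0.0159
```

Emit:
{"fn": "carry_out", "kwargs": {"series": [[[-0.04,0.006,0],0],[[-0.04,0.006,0],0],[[-0.04,0.006,-0.05],0],[[-0.04,0.006,-0.05],0],[[-0.04,0.006,-0.05],0],[[-0.04,0.006,-0.05],0],[[-0.04,0.006,-0.05],0],[[0,0,0],0]]}}

```text
time: 22.22
eef_pos: [0.5885, 0.2324, 0.1871]
orientation: [-1.566, 0.116, -0.122]
wrist_force: [6.5, 0.5, 4.1]
width: 0.0161
```

```bash
python3 st.py; python3 - <<'E'
from h import *
im=r.capture("wrist");crop(im,255,120,385,200,6,"w15.png")
E
```

```text
22.22 [0.5885 0.2324 0.1871] s -2.98 tipz 0.0745 F [6.5 0.5 4.1] m [-0.16 -1.72 -0.07] w 0.0161
```

View pics/w15.png

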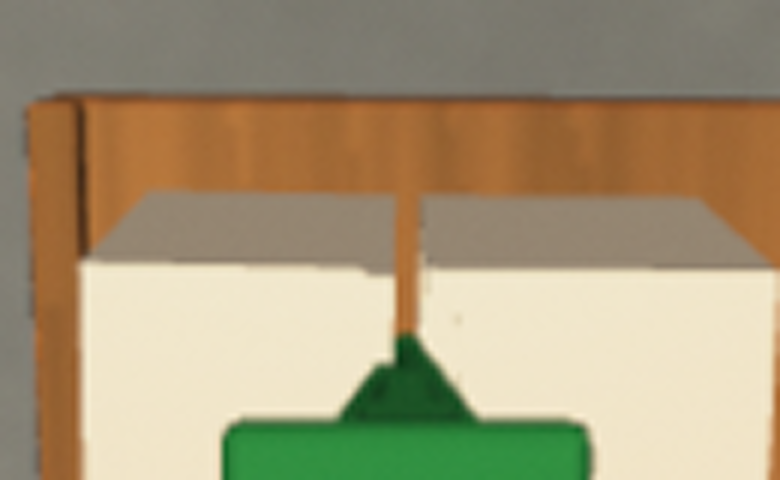

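Emit:
{"fn": "carry_out", "kwargs": {"series": [[[-0.04,0.006,-0.05],0],[[-0.04,0.006,-0.05],0],[[-0.04,0.006,0],0],[[-0.04,0.006,0],0],[[-0.04,0.006,0],0],[[-0.02,0.003,0],0],[[0,0,0],0],[[0,0,0],0]]}}

```text
time: 22.93
eef_pos: [0.5864, 0.2326, 0.1862]
orientation: [-1.567, 0.115, -0.122]
wrist_force: [6.3, -1.3, 2.6]
width: 0.0156
```

```bash
python3 st.py; python3 rg.py; python3 - <<'E'
from h import *
im=r.capture("wrist");crop(im,245,120,385,200,5,"w16.png")
E
```

```text
22.93 [0.5864 0.2326 0.1862] s -5.08 tipz 0.0736 F [ 6.3 -1.3  2.6] m [-0.29 -1.79 -0.07] w 0.0156
now near edge shift mm 6.552287581699403 far -0.07781794586570356 strip mm 6.94078947368421 0.13157894736842105
```

View pics/w16.png

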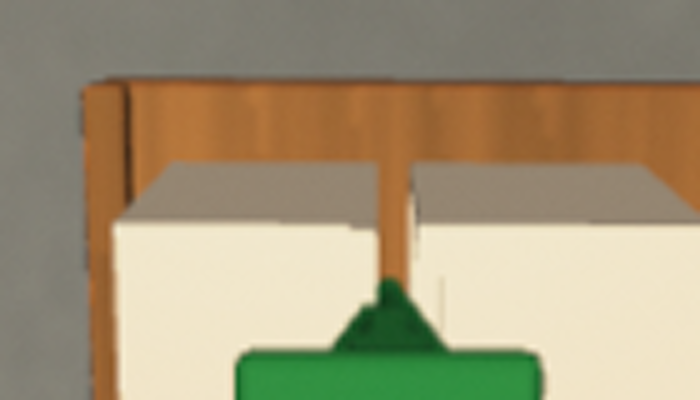

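Emit:
{"fn": "carry_out", "kwargs": {"series": [[[-0.04,0.006,0],0],[[-0.03,0.005,0],0],[[0,0,0],0],[[0,0,0],0]]}}

```text
time: 23.37
eef_pos: [0.5858, 0.2327, 0.1862]
orientation: [-1.567, 0.115, -0.122]
wrist_force: [7.3, -0.0, 4.1]
width: 0.0157
```

```bash
python3 st.py
```

```text
23.37 [0.5858 0.2327 0.1862] s -5.73 tipz 0.0736 F [ 7.3 -0.   4.1] m [-0.33 -1.84 -0.02] w 0.0157
```

Emit:
{"fn": "carry_out", "kwargs": {"series": [[[0.05,-0.008,0.2],0],[[0.05,-0.008,0.4],0],[[0.05,-0.008,0.6],0],[[0.05,-0.008,1],0],[[0,0,2],0],[[0,0,2],0],[[0,0,2.2],0],[[0,0,0],0]]}}

```text
time: 24.03
eef_pos: [0.5867, 0.2328, 0.2737]
orientation: [-1.566, 0.115, -0.122]
wrist_force: [0.2, -0.7, 0.3]
width: 0.0161
```

Emit:
{"fn": "carry_out", "kwargs": {"series": [[[-0.3,-2,0],0],[[-0.45,-3,0],0],[[-0.45,-3,0],0],[[-0.45,-3,0],0],[[-0.45,-3,0],0],[[-0.3,-2,0],0],[[0,0,0],0],[[0,0,0],0]]}}

```text
time: 24.7
eef_pos: [0.5617, 0.0718, 0.269]
orientation: [-1.567, 0.121, -0.119]
wrist_force: [0.5, 1.2, -1.4]
width: 0.0159
```

```bash
python3 st.py; python3 rg.py; python3 - <<'E'
from h import *
s=r.get_state();np.save("w17pose.npy",np.r_[s['eef_pos'],s['orientation']])
im=r.capture("wrist");cv2.imwrite("pics/w17f.png",im[:,:,::-1]);crop(im,240,0,400,200,4,"w17.png")
crop(r.capture("side"),300,130,380,210,8,"side17.png")
E
```

```text
24.7 [0.5617 0.0718 0.269 ] s -5.21 tipz 0.1564 F [ 0.5  1.2 -1.4] m [-0.07  0.08  0.01] w 0.0159
now near edge shift mm 6.519246886973207 far -0.09973118279575033 strip mm 7.072368421052631 0.13157894736842105
```

View pics/w17.png

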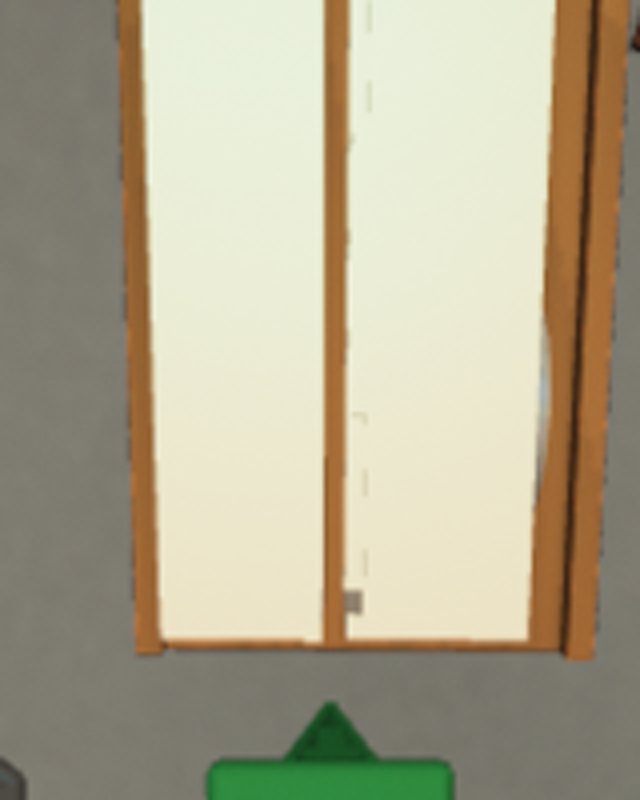

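View pics/side17.png

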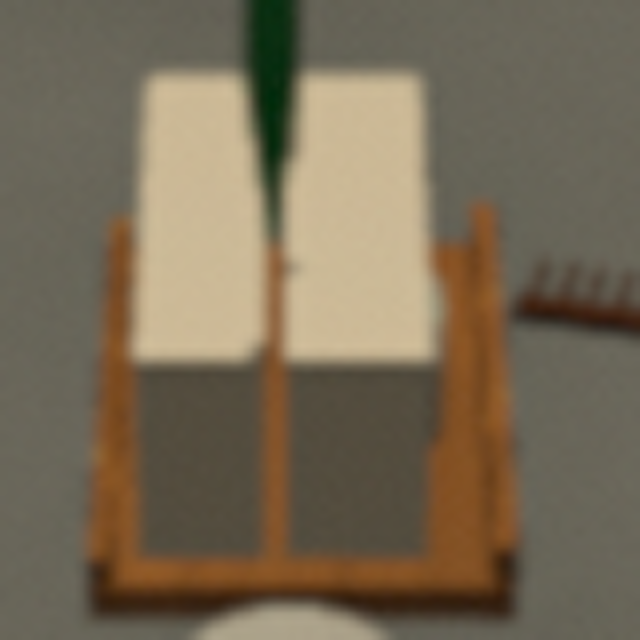

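```bash
python3 - <<'E'
from h import *
np.set_printoptions(precision=3,suppress=True)
C=np.array([.589,.179])
def w(fn,pn,rows,roi):
    im=cv2.imread(fn)[:,:,::-1].astype(float);p=np.load(pn);pose=(p[:3],p[3:]);R=cv2.Rodrigues(p[3:])[0];X=R[:2,0]/np.linalg.norm(R[:2,0])
    Y=np.array([-X[1],X[0]])
    for v in rows:
        o=im[v,:,2]  # blue: white high, orange low
        def cr(u0,u1):
            seg=o[u0:u1];lv=140
            return [u0+i+(seg[i]-lv)/(seg[i]-seg[i+1]) for i in range(len(seg)-1) if (seg[i]-lv)*(seg[i+1]-lv)<0]
        c=cr(*roi)
        P=[plane('wrist',u,v,.09,pose)[:2] for u in c]
        print(v,np.array(c),[round(float((q-C)@X*1e3),2) for q in P],'y',round(float((P[0]-C)@Y*1e3),1))
w("pics/w2.png","w2pose.npy",[2,20,60,100,140,156],(262,372))
w("pics/w17f.png","w17pose.npy",[2,20,60,100,140,156],(262,382))
E
```

```text
2 [271.073 367.333] [-46.34, 39.44] y 51.4
20 [271.667 366.462] [-46.34, 39.15] y 36.8
60 [272.945 365.082] [-46.37, 38.99] y 3.0
100 [273.971 366.419] [-46.64, 41.42] y -32.7
140 [275.197] [-46.72] y -70.4
156 [275.814 361.351] [-46.64, 38.17] y -86.1
2 [274.925 320.477 326.885 378.331] [-52.84, -12.2, -6.48, 39.4] y 52.1
20 [275.55  320.468 326.645 377.456] [-52.77, -12.21, -6.64, 39.23] y 37.5
60 [276.705 320.457 326.628 375.649] [-52.81, -12.23, -6.51, 38.95] y 3.7
100 [277.987 320.44  325.959 376.452] [-52.74, -12.26, -6.99, 41.14] y -32.0
140 [279.141 320.291 325.786 372.254] [-52.78, -12.41, -7.02, 38.55] y -69.8
156 [279.549 326.205 371.34 ] [-52.85, -6.55, 38.23] y -85.5
```

Emit:
{"fn": "carry_out", "kwargs": {"series": [[[0,-1.5,0],0.02],[[-0.05,-2.5,0],0.02],[[-0.05,-2.5,0],0.02],[[-0.05,-2.5,0],0.02],[[-0.05,-2.5,0],0.02],[[-0.05,-2.5,0],0.02],[[-0.05,-2.5,0],0.02],[[-0.05,-2.5,0],0.02]]}}

```text
time: 25.52
eef_pos: [0.559, -0.1177, 0.269]
orientation: [-1.57, -0.009, 0.009]
wrist_force: [-0.1, -0.3, -0.4]
width: 0.0156
```

Emit:
{"fn": "carry_out", "kwargs": {"series": [[[-0.05,-2.5,0],0.02],[[-0.05,-2.5,0],0.02],[[-0.05,-2.5,0],0.02],[[-0.05,-2,0],0.02],[[0,-1.1,0],0],[[0,0,0],0],[[0,0,0],0]]}}

```text
time: 26.1
eef_pos: [0.557, -0.2229, 0.2688]
orientation: [-1.569, -0.069, 0.07]
wrist_force: [1.1, 0.1, -1.5]
width: 0.0158
```

```bash
python3 st.py; python3 - <<'E'
from h import *
s=r.get_state();R=cv2.Rodrigues(s['orientation'])[0];print(np.arctan2(R[1,0],R[0,0]),R[2])
im=r.capture("wrist");crop(im,265,100,375,260,5,"w18.png")
crop(r.capture("side"),320,190,390,325,5,"side18.png")
crop(r.capture("scene"),200,190,300,310,5,"scene18.png")
E
```

```text
26.1 [ 0.557  -0.2229  0.2688] s 34.59 tipz 0.1562 F [ 1.1  0.1 -1.5] m [-0.07  0.03 -0.03] w 0.0158
0.08837331985934918 [-4.04748387e-04 -9.99999668e-01  7.07658046e-04]
```

View pics/side18.png

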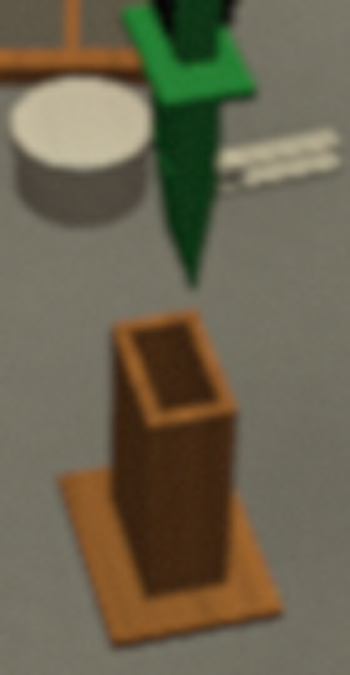

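View pics/scene18.png

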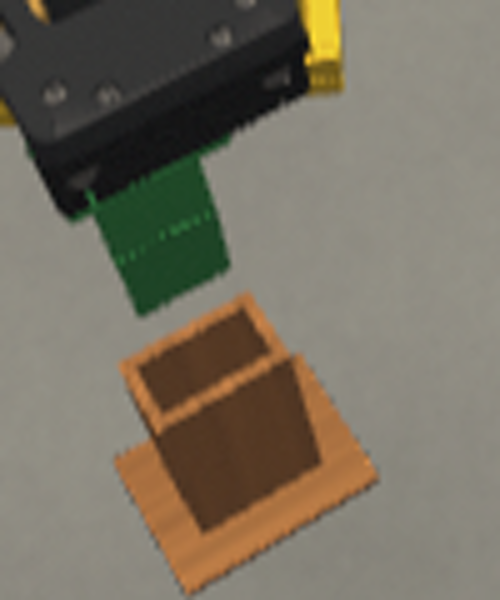

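Emit:
{"fn": "carry_out", "kwargs": {"series": [[[-0.07,-0.17,0],0],[[0,0,0],0],[[0,0,-1.5],0],[[0,0,-2],0],[[0,0,-1.5],0],[[0,0,0],0]]}}

```text
time: 26.75
eef_pos: [0.5552, -0.2246, 0.2165]
orientation: [-1.567, -0.067, 0.073]
wrist_force: [0.2, -0.2, -0.4]
width: 0.0159
```

```bash
python3 st.py
```

```text
26.75 [ 0.5552 -0.2246  0.2165] s 33.02 tipz 0.1039 F [ 0.2 -0.2 -0.4] m [-0.01  0.06 -0.06] w 0.0159
```

Emit:
{"fn": "carry_out", "kwargs": {"series": [[[0,0,-1],0],[[0,0,-1.5],0],[[0,0,-1.5],0],[[0,0,-1],0],[[0,0,0],0]]}}

```text
time: 27.17
eef_pos: [0.5557, -0.2251, 0.1677]
orientation: [-1.569, -0.069, 0.071]
wrist_force: [-0.0, 0.1, -0.4]
width: 0.0156
```

```bash
python3 st.py
```

```text
27.17 [ 0.5557 -0.2251  0.1677] s 33.63 tipz 0.0551 F [-0.   0.1 -0.4] m [-0.07  0.05  0.01] w 0.0156
```

Inside the sheath with no contact. I'll lower the rest of the way.

Emit:
{"fn": "carry_out", "kwargs": {"series": [[[0,0,-1],0],[[0,0,-1.2],0],[[0,0,-1],0],[[0,0,-0.6],0],[[0,0,-0.2],0],[[0,0,-0.1],0],[[0,0,0],0]]}}

```text
time: 27.75
eef_pos: [0.5563, -0.2255, 0.1283]
orientation: [-1.57, -0.07, 0.07]
wrist_force: [0.2, 0.8, -1.0]
width: 0.0155
```

```bash
python3 st.py
```

```text
27.75 [ 0.5563 -0.2255  0.1283] s 34.3 tipz 0.0157 F [ 0.2  0.8 -1. ] m [-0.1   0.06 -0.  ] w 0.0155
```

Emit:
{"fn": "carry_out", "kwargs": {"series": [[[0,0,-0.15],0],[[0,0,-0.1],0],[[0,0,-0.1],0],[[0,0,0],0]]}}

```text
time: 28.08
eef_pos: [0.5561, -0.2254, 0.1247]
orientation: [-1.57, -0.07, 0.07]
wrist_force: [-0.0, 0.1, -1.7]
width: 0.0159
```

```bash
python3 st.py
```

```text
28.08 [ 0.5561 -0.2254  0.1247] s 34.1 tipz 0.0121 F [-0.   0.1 -1.7] m [-0.1   0.02  0.02] w 0.0159
```

Now at the original height, so I'll open the jaws and rise.

Emit:
{"fn": "carry_out", "kwargs": {"series": [[[0,0,0],0],[[0,0,0],0],[[0,0,0],0],[[0,0,0],0],[[0,0,0],0],[[0,0,0],0],[[0,0,0],0],[[0,0,0],0]], "jaw": -1}}

```text
time: 28.75
eef_pos: [0.5561, -0.2254, 0.1247]
orientation: [-1.57, -0.07, 0.07]
wrist_force: [0.1, -0.2, 0.0]
width: 0.0636
```

Emit:
{"fn": "carry_out", "kwargs": {"series": [[[0,0,0.5],0],[[0,0,2],0],[[0,0,3],0],[[0,0,3],0],[[0,0,3],0],[[0,0,3],0],[[0,0,3],0],[[0,0,1],0]]}}

```text
time: 29.42
eef_pos: [0.5569, -0.2257, 0.3146]
orientation: [-1.573, -0.074, 0.066]
wrist_force: [-0.8, 0.4, -0.2]
width: 0.0949
```

Emit:
{"fn": "carry_out", "kwargs": {"series": [[[0,2,0],0],[[0,3,0],0],[[0,3,0],0],[[0,1,0],0],[[0,0,0],0],[[0,0,0],0]]}}

```text
time: 29.92
eef_pos: [0.5562, -0.1355, 0.3096]
orientation: [-1.57, -0.071, 0.071]
wrist_force: [0.0, 0.6, -0.6]
width: 0.0952
```

```bash
python3 st.py; python3 rg.py; python3 - <<'E'
from h import *
cv2.imwrite("pics/side19.png",r.capture("side")[:,:,::-1])
cv2.imwrite("pics/scene19.png",r.capture("scene")[:,:,::-1])
E
```

```text
29.92 [ 0.5562 -0.1355  0.3096] s 20.61 tipz 0.197 F [ 0.   0.6 -0.6] m [-0.05  0.06 -0.05] w 0.0952
now near edge shift mm 6.25 far -0.36595572885893546 strip mm 7.993421052631578 0.13157894736842105
```

View pics/side19.png

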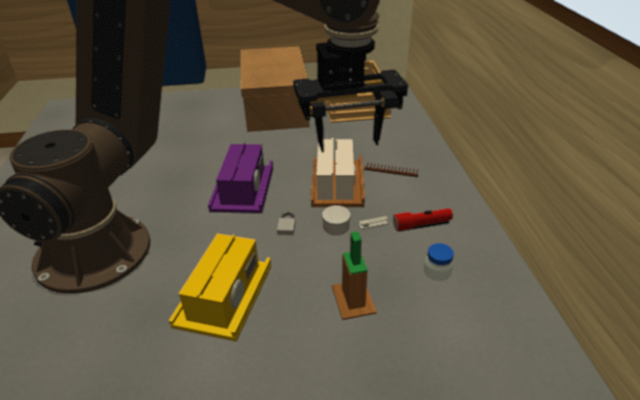

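View pics/scene19.png

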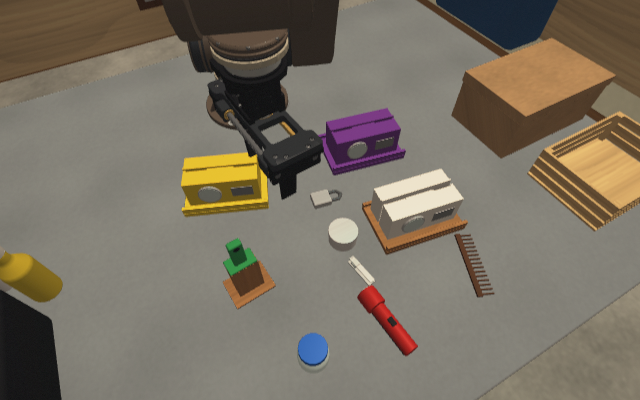

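```bash
python3 - <<'E'
from cell import r
print(r.sign_off())
E
```

```text
the job is handed in; nothing more can be done
None
```

I parted the near half to roughly 6.5 mm at each end, hung the shoe horn back in its holder and let go. The job was handed in at about 30 s of the 72 s allowed; no verdict was reported.

- **Prying:** I worked left slot (about 3 mm), right slot (about 6.3 mm), then left slot again (about 6.5–7 mm). The tip went about 14–17 mm down each time. By my estimates, neither end was ever more than about 3.3 mm ahead of the other.
- **Force:** The wrist force while prying stayed at about 10 N or less. I did not measure the force on the two blade faces separately.
- **Openings:** The near half's outer edge, seen in the wrist camera, had moved about 6.5 mm on the left and 6.2 mm on the right. The initial opening of up to 0.75 mm adds to that, so both ends should be inside the 5.7–8.4 mm window.
- **Disagreements:** Estimates of the gap varied by view. For the right end, the outer-edge shift in the side camera gave 6.3–6.6 mm, while the visible strip gave 7–8 mm, which reads high because of blur. For the left end, the gap strip in the wrist view gave as little as 5.7 mm.
- **End state:** The last pictures show the horn upright in its holder with the guard on the rim. The gripper is open and clear, and the bystanders look unmoved by eye.

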